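Brace the plate whirler and tighten its clamp knob

ROBOT

A 6-joint arm with a two-finger parallel gripper is mounted at the origin on the work surface; the furniture and walls round the work are solid. World frame = base frame: x ahead of the robot, y to its left, z up, the work surface at z = 0. Lengths are in mm, angles in rad, forces in N, time in s.
With the tool pointing down it reaches from about 350 to 875 mm from the base axis. Payload 4.2 kg.
Tool frame: the origin (TCP) lies midway between the tips of the shut fingers; the grasp point (between the pads) lies 19 mm behind it; x points along the fingers, y is the direction in which the jaws open and shut, and the axes are right-handed (so a half turn about x gives the same grasp; the last joint's range is limited). The gripper opens to 85 mm and grips with 20 to 120 N. Pads are 22 mm wide; open, the fingers measure 114 mm over their backs; the gripper's body (76 mm by 85 mm) begins 54 mm behind the grasp point. The pads swing forward as they close: fully open they stand 13 mm farther back than shut.
Start: joints at [-0.853, 0.385, 0.008, 0, -1.194, -0.259], TCP at [276.807, -560.337, 231.312] pointing down, gripper open.
Joint ranges: [-3.14, 3.14], [-1.21, 2.06], [-1.07, 1.41], [-3.16, 2.05], [-2.99, -0.16], [-3.1, 3.1]. Speed limits (rad/s): [2.79, 2.79, 3.14, 3.14, 3.14, 3.14].

INTERFACE

Orientations are given as a unit quaternion [x, y, z, w].
In Python, from bench import readout, imaging, arm gives the robot as it stands.
- The arm moves only by the tool arm_command, never from a script. Its argument "increments" is a list of rows, each a list of 3 entries, a list of its own where there are three numbers: the turn, a rotation vector about the world's x, y, z in degrees, then the shift along the world's x, y, z in mm, then the closure, from 0 (fully open) to 1 (shut). In form: [[[ax, ay, az], [tx, ty, tz], fingers], ...]. A call has exactly 5 rows; each row is the pose to reach, as a shift and turn from the pose measured when the call began; what a row does not reach only later rows make up. A row lasts 1/10 s, in which the tool goes at most 50 mm and 8.59 degrees, less where a joint would pass 70% of its speed; a pose out of reach is approached as far as the arm can. A call with a gripper value outside its range is refused whole. The fingers move at their own pace and stop on an object; the grip force is fixed at half the most. Time passes only in rows, so rows that repeat a pose let the fingers close, or fill a call up. It gives the time, the measured TCP pose, the force and the opening at its end, in the units of the state.
- readout.read_state(): the state, without advancing time (a new reading comes with each control period).
- imaging.get_image(name): name is "side" or "top" or "wrist"; returns (picture, depth): 384x512x3 uint8, blue, green, red; 384x512 float32, mm along the optical axis (not along the pixel's ray), 0 where there is no reading.
- imaging.camera_info(name): a dict with "vfov" (degrees; the focal length in pixels is half the picture's height over the tangent of half this angle, whatever the lens; pixels are square), "cx", "cy" (the principal point, pixels), "eye" and "rotation" of the camera in the world; the wrist camera has in their place "T_tool_cam" (4x4, takes a point from camera to tool coordinates, whose origin is the TCP and whose axes are the tool frame's). Camera axes: x right, y down, z forward; pixel columns grow to the right and rows downward; lengths in mm; the calibration is good to about 2 mm. A picture is of the moment at which its call begins: read the wrist's pose just before it. camera_info takes no time and is no camera call.
- arm.job_done(): hands the job in, once; it reports no verdict.
The state is a dict: "clock": time; "joints": joint angles; "joint_vel": joint speeds; "joint_efforts": joint torques, N m; "position": TCP position; "ee_rot": TCP orientation; "contact_force": force on the tool from outside, world axes, zero at the start; "wrist_torque": the same for the moment, N m; "gripper_width": finger opening in mm.
Only numpy, scipy, OpenCV 4.12 (cv2) and the standard library are available. Lean on these libraries where they do the work, as an engineer would, in place of code of your own. Each camera call takes 0.05 s, during which the arm holds its last target. There are 200 camera calls.

TASK

The four-armed spider of the plate whirler spins freely together with its clamp knob: turn it by the knob, if need be, until no arm is over the brace pocket, and stand the tall wooden stop block foot down in the pocket and let go of it; then turn the wing knob, with an arm coming up against the block, clockwise until it is fully tight against its stop. Take the block out again and put it down on the bench well clear of the whirler and its arms; only then press the test button on the switch box fully down and release it. Leave all other things where they are.

Things in the scene. Friction and masses are not known exactly. Their poses are not given: they have to be found in the camera images.
- whirler: The plate whirler, fixed to the bench: grey foot 170 mm (x) by 150 mm (y) by 14 mm, pedestal, round motor head whose spindle carries a four-armed spider and on top of it the black wing knob. Origin at the centre of the foot's underside. The spindle leans 0.56 rad (32 deg) from vertical, towards the foot's front (its -x).
- spindle_grip (a point): Point on the spindle axis at the height to grip the knob. z: along the spindle, outward; y: level, from spindle to brace pocket; x: up the slope. The knob's wing is a bar 52 mm long, 14 mm thick, reaching along z from 24 mm below this point to 13 mm above. Below the wing: a 40 mm disc (top 24 mm below this point), hub 60 mm across (29 mm below), arms (32 to 42 mm below).
- pocket_floor (a point): Centre of the floor of the brace pocket, a dark steel socket fixed to the head beside and below the arms. Axes as spindle_grip, from which it lies at (0, 92, -77) mm. Inside 27 mm (x) by 37 mm (y), 26 mm deep, walls 6 mm, open towards +z. The arms sweep 35 to 45 mm above this floor, so a block standing in it stops them.
- spider (a joint): Angle (rad) of the pale metal spider, growing counterclockwise seen from the knob; no limit, hardly any friction. At 0 (and each quarter turn) its arms lie along x and y of spindle_grip, one over the pocket. Arms 22 mm wide, 105 mm long from the axis; an arm meets the block at about 0.33 rad from the pocket's middle. At the start an arm may be over the pocket.
- knob (a joint): Angle (rad) of the wing knob relative to the spider, growing clockwise seen from above (tightening): 0 loose, 1.2 fully tight at its stop; starts at 0 to 0.25. It needs about 0.14 Nm, so unless an arm is held the spider just turns with it. The bar's length points at angle (spider - knob), counterclockwise from x, in the x-y plane of spindle_grip.
- stop_block_mid (a point): Centre of the loose stop block: pale wood, 24 mm (x) by 34 mm (y), 90 mm tall (z), about 60 g, upright on the bench at the start; its foot is stepped, 3 mm slimmer all round over the lowest 4 mm, 1.5 mm up to 10 mm. In the pocket its 24 mm side lies along the pocket's x (either way round), this point is 45 mm above the pocket floor, and the block stands 45 mm higher than the arms' top.
- stop_block: The stop block; origin at the centre of its underside, axes as stop_block_mid.
- test_button_top (a point): Middle of the top of the round spring button (28 mm across) on the grey switch box (70x70x70 mm, fixed to the bench, whirler on its left). Pressed straight down.
- test_button (a joint): How far the test button is pressed (m): 0 out, 0.006 fully down, which takes 5 N; it springs back.
- wood_type_mid (a point): Centre of a bystander: printer's wood type block, 50x40x24 mm, lying flat among the places where the stop block may stand. Loose; leave it alone.
- dropper_mid (a point): Centre of a bystander: brown dropper bottle, 34 mm across, 78 mm tall, standing among the places where the stop block may stand. Loose; leave it alone.
- needle_tin_mid (a point): Centre of a bystander: flat tin box, 62x102x28 mm. Loose; leave it alone.
- ink_tin_mid (a point): Centre of a bystander: flat round tin, 68 mm across, 30 mm tall. Loose; leave it alone.
- spray_mid (a point): Centre of a bystander: white squeeze bottle, 60 mm across, 150 mm tall. Loose; leave it alone.
Not all that is in view belongs to the job. Of the things like the stop_block, leave any that is orange or yellow; of the rest the larger one is meant.

How it is judged (in metres and radians):
On the way, in this order (a step that is already met when the one before it is completed fails the run):
1. the stop block stands released in the brace pocket, foot on its floor (within 6 mm), the knob still loose (x of stop_block_mid in the frame of pocket_floor between -0.011 and 0.011 m and y of stop_block_mid in the frame of pocket_floor between -0.011 and 0.011 m and z of stop_block_mid in the frame of pocket_floor between 0.035 and 0.051 m and contact force between stop_block and the fingers below 0.1 N and value of joint knob below 0.5 rad), for 0.2 s.
2. the knob is tightened (over 1.05 of 1.2 rad) while the block braces the spider (x of stop_block_mid in the frame of pocket_floor between -0.011 and 0.011 m and y of stop_block_mid in the frame of pocket_floor between -0.011 and 0.011 m and z of stop_block_mid in the frame of pocket_floor between 0.035 and 0.051 m and value of joint knob above 1.05 rad), for 0.2 s.
3. the block is out again and rests released on the bench, its centre over 130 mm from spindle_grip in plan (height (world z) of stop_block_mid below 0.055 m and horizontal distance between stop_block_mid and spindle_grip above 0.13 m and linear speed of stop_block below 0.03 m/s and contact force between stop_block and the fingers below 0.1 N), for 0.2 s.
4. the test button is pressed fully down (over 5 of 6 mm) (value of joint test_button above 0.005 m), for 0.05 s.
At the end, for the whole second after the job is handed in: The knob is tight (joint over 1.05 rad), the stop block rests released on the bench (its centre under 55 mm high and over 130 mm in plan from spindle_grip), and the test button is out again (under 1 mm) (all of step 3 and value of joint knob above 1.05 rad and value of joint test_button below 0.001 m); the robot touches nothing.
It fails at once if the test button is pressed before the stop block has been taken out of the pocket ((x of stop_block_mid in the frame of pocket_floor between -0.011 and 0.011 m and y of stop_block_mid in the frame of pocket_floor between -0.011 and 0.011 m and z of stop_block_mid in the frame of pocket_floor between 0.035 and 0.051 m) and value of joint test_button above 0.003 m).
It fails at once if a bystander is displaced by over 30 mm (distance of any of wood_type_mid, dropper_mid, needle_tin_mid, ink_tin_mid, spray_mid from where it was at the start of the episode above 0.03 m).
It also fails if it takes over 72 s, if anything falls off the work surface, if the arm or the gripper's body presses on something with over 40 N, if the wrist force passes 120 N, or if a joint passes its speed limit or range.

## Working session

There is one attempt and no reset: what is moved stays moved. The work goes in short steps, Python scripts to look and compute and a tool call to move; the robot and the scene stay as the last step left them, time stands still between calls to the robot, and variables do not carry over. Pictures are saved under pics/ and viewed, about 8 in all and at most 12, crops included, and the job is handed in when it is done.

Besides the shell and the picture viewer there is one more tool, called after ">>>" as name([rows], argument=value, ...), one row to a line, values as JSON. arm_command: Moves the arm, as the interface text tells. Its arguments: {"type":"object","properties":{"increments":{"type":"array","items":{"type":"array"}}},"required":["increments"]}

```bash
mkdir -p pics; ls
cat > h.py <<'E'
import numpy as np,cv2
from scipy.spatial.transform import Rotation as R
from bench import readout,imaging,arm
def K(n):
    c=imaging.camera_info(n); f=192/np.tan(np.radians(c['vfov'])/2); return c,f
def cam(n):
    s=readout.read_state(); im,d=imaging.get_image(n); c,f=K(n)
    if n=='wrist':
        T=np.array(c['T_tool_cam']); Rt=R.from_quat(s['ee_rot']).as_matrix()
        Rc=Rt@T[:3,:3]; e=Rt@T[:3,3]+s['position']
    else: Rc=np.array(c['rotation']); e=np.array(c['eye'])
    v,u=np.mgrid[:384,:512]
    P=np.stack([(u-c['cx'])/f*d,(v-c['cy'])/f*d,d],-1)@Rc.T+e
    P[d<=0]=np.nan
    return im,d,P,(Rc,e,f,c['cx'],c['cy'])
def proj(C,p):
    Rc,e,f,cx,cy=C; q=(np.atleast_2d(p)-e)@Rc; return np.c_[q[:,0]/q[:,2]*f+cx,q[:,1]/q[:,2]*f+cy]
E
python3 - <<'E'
from h import *
a=[]
for n in ('top','side'):
    im,d,P,C=cam(n); np.savez(n,im=im,d=d,P=P); print(n,imaging.camera_info(n)); a.append(im)
cv2.imwrite('pics/a.png',cv2.resize(np.vstack(a),(800,1200))[:600]); cv2.imwrite('pics/b.png',cv2.resize(a[1],(800,600)))
print(readout.read_state())
E
```

```text
picsTraceback (most recent call last):
  File "<stdin>", line 4, in <module>
  File "h.py", line 13, in cam
    P=np.stack([(u-c['cx'])/f*d,(v-c['cy'])/f*d,d],-1)@Rc.T+e
      ~~~~~~~~~~~~~~~~~~~~~~~~~~~~~~~~~~~~~~~~~~~~~~~~^~~~~
ValueError: matmul: Input operand 1 has a mismatch in its core dimension 0, with gufunc signature (n?,k),(k,m?)->(n?,m?) (size 4 is different from 3)
```

Rotation is a quaternion.

```bash
sed -i "s/Rc=np.array(c\['rotation'\])/Rc=R.from_quat(c['rotation']).as_matrix()/" h.py
python3 - <<'E'
from h import *
a=[]
for n in ('top','side'):
    im,d,P,C=cam(n); np.savez(n,im=im,d=d,P=P); print(n,imaging.camera_info(n)); a.append(im)
    cv2.imwrite(f'pics/{n}.png',cv2.resize(im,(800,600)))
    for v in range(60,384,60): print([tuple(np.round(P[v,u]).tolist()) for u in range(60,512,100)])
print(readout.read_state())
E
```

```text
top {'vfov': 52.86295253090422, 'cx': 256.7516868471753, 'cy': 191.79798570139792, 'eye': array([ 294.39907654,   27.91611161, 1226.93639662]), 'rotation': array([-0.69535994,  0.71318809, -0.05998071,  0.06511239])}
[(696.0, 415.0, 524.0), (697.0, 220.0, 510.0), (699.0, 18.0, 496.0), (697.0, -188.0, 489.0), (700.0, -403.0, 471.0)]
[(696.0, 579.0, 203.0), (696.0, 304.0, 182.0), (699.0, 19.0, 154.0), (695.0, -276.0, 142.0), (696.0, -582.0, 117.0)]
[(569.0, 673.0, 2.0), (562.0, 349.0, -3.0), (549.0, 23.0, 18.0), (542.0, -298.0, 10.0), (535.0, -621.0, 4.0)]
[(368.0, 609.0, 103.0), (367.0, 344.0, -0.0), (359.0, 28.0, -1.0), (351.0, -287.0, 0.0), (338.0, -530.0, 137.0)]
[(200.0, 592.0, 115.0), (185.0, 336.0, 18.0), (176.0, 32.0, 1.0), (244.0, -94.0, 731.0), (235.0, -243.0, 680.0)]
[(17.0, 637.0, 3.0), (10.0, 336.0, 2.0), (55.0, 35.0, 219.0), (171.0, -92.0, 721.0), (165.0, -222.0, 705.0)]
side {'vfov': 57.61588942992155, 'cx': 254.97254555416913, 'cy': 191.68642900930803, 'eye': array([  6.59204879, 741.21247915, 490.0465021 ]), 'rotation': array([-0.25067606,  0.79588328, -0.52610198,  0.
[... 690 characters left out ...]
192.0, 0.0)]
{'clock': 0.15, 'joints': array([-8.53384140e-01,  3.85396467e-01,  6.95053187e-03, -3.71399015e-04,
       -1.19399932e+00, -2.58613252e-01]), 'joint_vel': array([-0.00068304, -0.00235269,  0.00216235,  0.00160676,  0.00059983,
       -0.00047845]), 'joint_efforts': array([ 1.43583229e-04, -3.92678046e+01,  1.88581949e+01,  4.18858454e+00,
       -3.39623541e-03,  6.35297852e-06]), 'position': array([ 276.62806121, -559.96104529,  230.46423288]), 'ee_rot': array([-0.1601716 ,  0.68875909,  0.16131592,  0.68842802]), 'contact_force': array([ 0.00832161, -0.20141775, -0.2612409 ]), 'wrist_torque': array([-0.00450556, -0.06387629,  0.00066963]), 'gripper_width': 85.57515374862079}
```

View pics/top.png

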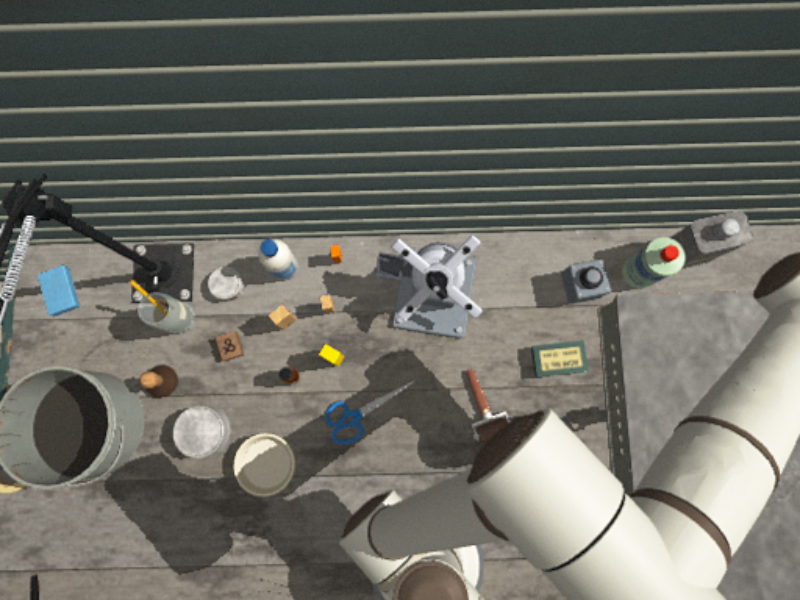

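View pics/side.png

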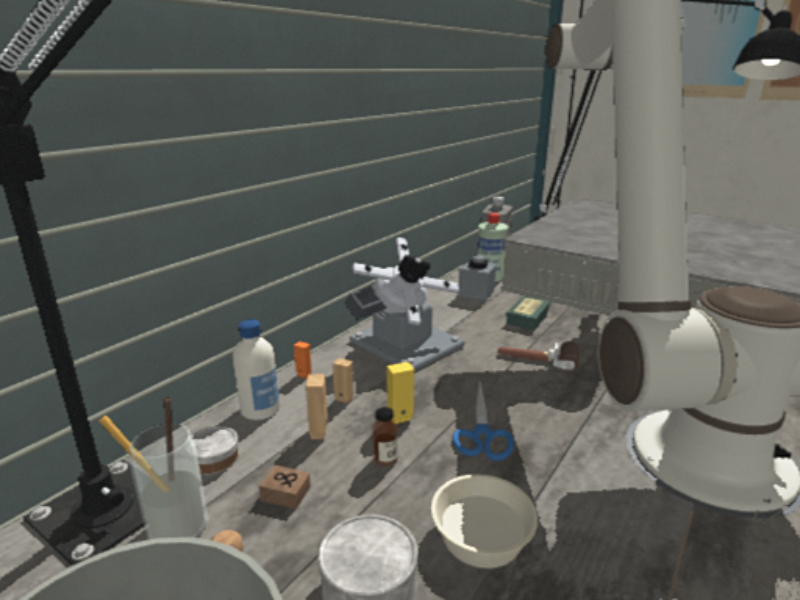

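Run:
```python
from h import *
z=np.load('top.npz'); im,P=z['im'],z['P']
a=cv2.resize(im[140:240,150:320],None,fx=4.5,fy=4.5,interpolation=cv2.INTER_CUBIC); cv2.imwrite('pics/c.png',a)
# whirler cloud
Q=P[150:215,245:315].reshape(-1,3); I=im[150:215,245:315].reshape(-1,3).astype(int)
print(np.nanmin(Q,0),np.nanmax(Q,0))
m=(I.min(1)>165)&(Q[:,2]>60); A=Q[m]; print(m.sum(),A.mean(0))
for _ in range(5):
    c=A.mean(0); n=np.linalg.svd(A-c)[2][2]; n*=np.sign(n[2]); r=(A-c)@n; A=A[abs(r)<5]
print(len(A),c,n,np.degrees(np.arccos(n[2])),'lean az',np.degrees(np.arctan2(n[1],n[0])),r.std())
np.save('arms.npy',A)
# blocks
hsv=cv2.cvtColor(im,cv2.COLOR_BGR2HSV)
for (u,v) in [(282,317),(327,303)]:
    u,v=int(u*.64),int(v*.64); S=P[v-14:v+15,u-14:u+15].reshape(-1,3); t=S[S[:,2]>30]; zt=np.percentile(t[:,2],90); t=t[t[:,2]>zt-6]
    r=cv2.minAreaRect(t[:,:2].astype(np.float32)); print(u,v,zt,len(t),r,t.mean(0))
```

```text
[ 437.01508461 -157.63443221  -19.56362017] [655.3680082   73.59129657 190.05812977]
774 [541.36430146 -44.39065866 142.5938567 ]
199 [518.54437823 -28.53815727 131.82837755] [-0.50399333  0.08472516  0.85954196] 30.73480747658655 lean az 170.4573630542382 1.48169466024764
180 202 92.42205044115678 88 ((477.1102294921875, 269.5673522949219), (23.386945724487305, 33.52397918701172), 38.43781661987305) [476.93220776 269.42200465  90.36419218]
209 193 71.35535121234079 52 ((502.34869384765625, 182.25999450683594), (25.189380645751953, 18.315492630004883), 3.574692726135254) [502.44008798 182.39124288  69.64822014]
```

View pics/c.png

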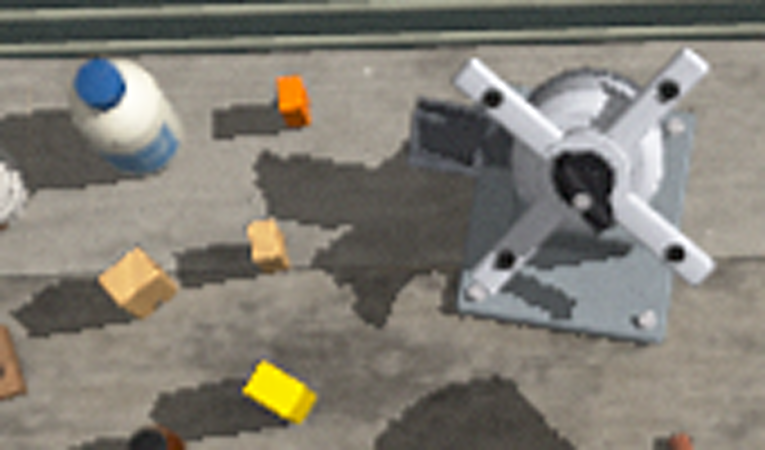

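Run:
```python
from h import *
from scipy.optimize import least_squares
z=np.load('top.npz'); im,P=z['im'],z['P']
I=im.astype(int)
box=np.zeros(I.shape[:2],bool); box[150:210,245:315]=1
m=box&(I.min(2)>150)&(P[...,2]>60); A=P[m]
best=(0,)
rng=np.random.default_rng(0)
for az in np.radians(np.arange(150,200,1)):
    n=np.array([np.sin(.56)*np.cos(az),np.sin(.56)*np.sin(az),np.cos(.56)]); h=A@n
    for t in np.arange(h.min(),h.max(),1):
        k=(abs(h-t)<2.5); k=k.sum()
        if k>best[0]: best=(k,az,t)
k,az,t=best; print(k,np.degrees(az),t)
n=np.array([np.sin(.56)*np.cos(az),np.sin(.56)*np.sin(az),np.cos(.56)])
B=A[abs(A@n-t)<4]; c=B.mean(0); nn=np.linalg.svd(B-c)[2][2]; print('free',c,nn*np.sign(nn[2]))
ex=np.array([-np.cos(.56)*np.cos(az),-np.cos(.56)*np.sin(az),np.sin(.56)]); ey=np.cross(n,ex)
U=np.c_[B@ex,B@ey]; print(U.min(0),U.max(0))
# fit cross: dist to nearest cross arm centreline
def f(p):
    d=U-p[:2]; c,s=np.cos(p[2]),np.sin(p[2]); a=d@[c,s]; b=d@[-s,c]
    e=np.minimum(abs(a),abs(b)); o=np.maximum(abs(a),abs(b)); return np.r_[np.maximum(e-8,0)*1+e*.2,np.maximum(o-104,0)]
best=min((least_squares(f,[*((U.min(0)+U.max(0))/2),a],loss='soft_l1') for a in np.arange(0,1.57,.2)),key=lambda r:r.cost)
cu=best.x; C0=ex*cu[0]+ey*cu[1]+n*t; print('cost',best.cost,'angle',cu[2],'centre arm top',C0)
g=C0+32*n; print('spindle_grip',g,'ex',ex,'ey',ey,'n',n); print('pocket',g+92*ey-77*n)
# knob: dark pts above arms
kk=box&(I.max(2)<70); Kp=P[kk]; w=(Kp-g)@np.c_[ex,ey,n]; s=(abs(w[:,2]-5)<16)&(np.hypot(w[:,0],w[:,1])<40); w=w[s]; print(len(w),w.mean(0)); 
V=w[w[:,2]>5][:,:2]; print(len(V),cv2.minAreaRect(V.astype(np.float32)),V.mean(0)); e=np.linalg.svd(V-V.mean(0))[2][0]; print('bar ang',np.arctan2(e[1],e[0]))
# foot: z~14
ft=box.copy(); ft[:]=0; ft[160:235,245:310]=1; F=P[ft&(abs(P[...,2]-14)<4)]; print(len(F),cv2.minAreaRect(F[:,:2].astype(np.float32)))
# pocket cloud
pk=P[160:180,236:258].reshape(-1,3); pk=pk[pk[:,2]>40]; w=(pk-g)@np.c_[ex,ey,n]; print('pocket local',np.percentile(w,[5,50,95],axis=0))
# neighbours heights and button
b=P[165:195,362:395].reshape(-1,3); b=b[b[:,2]>60]; print('box',cv2.minAreaRect(b[:,:2].astype(np.float32)),b[:,2].max(), b[b[:,2]>b[:,2].max()-3].mean(0))
```

```text
433 169.0 -159.5295937926554
free [535.6253561  -39.91450808 146.14758287] [-0.52235644  0.10244605  0.84655098]
[426.80916827 -23.51242268] [608.20452209 157.52318422]
cost 559.1513994859932 angle 1.0045952202541337 centre arm top [527.22519563 -34.53898727 140.31247491]
spindle_grip [510.53953767 -31.29562391 167.42463846] ex [ 0.83168865 -0.1616639   0.5311862 ] ey [0.190809   0.98162718 0.        ] n [-0.52142681  0.1013551   0.84725511]
pocket [568.24382972  51.20973389 102.18599491]
98 [2.56043526 1.83613576 7.85755584]
73 ((0.3134269714355469, 2.032604217529297), (49.47098159790039, 13.59372615814209), 48.3931999206543) [1.30890851 2.20194948]
bar ang -2.3240840025579668
906 ((528.1964721679688, -32.636940002441406), (149.5979766845703, 168.97349548339844), 79.29783630371094)
pocket local [[-18.60160069  71.44376507 -78.61522966]
 [ -2.16725352  93.53859311 -59.29235956]
 [ 21.59564506 115.55368411 -42.16919312]]
box ((521.239501953125, -335.7120056152344), (101.03649139404297, 70.14847564697266), 8.719513893127441) 138.80716558410836 [ 484.58168985 -359.05477816  136.87383004]
```

```bash
cat >> h.py <<'E'
az=np.radians(169.2); t=.56
n=np.array([np.sin(t)*np.cos(az),np.sin(t)*np.sin(az),np.cos(t)]); ex=np.array([-np.cos(t)*np.cos(az),-np.cos(t)*np.sin(az),np.sin(t)]); ey=np.cross(n,ex)
def rot(x,y):  # tool x, tool y -> matrix
    return np.c_[x,y,np.cross(x,y)]
def go(pos,Rm=None):
    """print delta turn (deg) and shift (mm) from now; pos = TCP target"""
    s=readout.read_state(); R0=R.from_quat(s['ee_rot']).as_matrix()
    print('t',s['clock'],'tcp',s['position'].round(1),'w',round(s['gripper_width'],1),'F',s['contact_force'].round(1),'j',s['joints'].round(2))
    if Rm is not None: print('turn',np.degrees(R.from_matrix(Rm@R0.T).as_rotvec()).round(2),'or half-turned',np.degrees(R.from_matrix(Rm@np.diag([1,-1,-1])@R0.T).as_rotvec()).round(2))
    print('shift',(np.array(pos)-s['position']).round(1))
def yaw(deg): a=np.radians(deg); return np.array([np.cos(a),np.sin(a),0])
dn=np.array([0,0,-1.])
E
python3 - <<'E'
from h import *
R0=R.from_quat(readout.read_state()['ee_rot']).as_matrix(); print(R0.round(3))
go([477,269,200],rot(dn,yaw(38.4))); go([477,269,200],rot(dn,yaw(128.4)))
P=np.load('top.npz')['P']
for nm,(u,v) in dict(spray=(275,255),dropper=(289,375),wood=(228,347),yellow=(330,354),orange=(336,254)).items():
    u,v=int(u*.64),int(v*.64); Q=P[v-3:v+4,u-3:u+4].reshape(-1,3); print(nm,Q.max(0).round(),np.median(Q,0).round())
print(imaging.camera_info('wrist')['T_tool_cam'].round(2))
E
```

```text
[[-0.001 -0.443  0.897]
 [ 0.001  0.897  0.443]
 [-1.     0.002 -0.   ]]
t 0.15 tcp [ 276.6 -560.   230.5] w 85.6 F [ 0.  -0.2 -0.3] j [-0.85  0.39  0.01 -0.   -1.19 -0.26]
turn [-1.000e-01  2.000e-02 -7.788e+01] or half-turned [-2.0000e-02 -1.1000e-01  1.0212e+02]
shift [200.4 829.  -30.5]
t 0.15 tcp [ 276.6 -560.   230.5] w 85.6 F [ 0.  -0.2 -0.3] j [-0.85  0.39  0.01 -0.   -1.19 -0.26]
turn [-0.08 -0.06 12.12] or half-turned [-8.0000e-02  1.2000e-01 -1.6788e+02]
shift [200.4 829.  -30.5]
spray [595. 280. 150.] [583. 268. 121.]
dropper [371. 267.  81.] [361. 253.  75.]
wood [nan nan nan] [nan nan nan]
yellow [417. 180.  94.] [399. 171.  90.]
orange [627. 179.  65.] [604. 162.  57.]
[[   0.     -0.3     0.95 -142.65]
 [   1.     -0.     -0.      0.22]
 [   0.      0.95    0.3   -77.01]
 [   0.      0.      0.      1.  ]]
```

>>> arm_command([
  [[0,0,6],[10,46,14],0],
  [[0,0,12],[20,92,28],0],
  [[0,0,18],[30,138,42],0],
  [[0,0,24],[40,184,56],0],
  [[0,0,30],[50,230,70],0],
])

```text
clock: 0.65
position: [326.4, -328.2, 300.7]
ee_rot: [-0.334, 0.623, 0.335, 0.623]
contact_force: [2.0, -0.2, 0.8]
gripper_width: 85.5
```

>>> arm_command([
  [[0,0,6],[12,48,0],0],
  [[0,0,12],[24,96,0],0],
  [[0,0,18],[36,144,0],0],
  [[0,0,24],[48,192,0],0],
  [[0,0,30],[60,240,0],0],
])

```text
clock: 1.15
position: [386.1, -86.2, 300.9]
ee_rot: [-0.485, 0.514, 0.486, 0.514]
contact_force: [1.3, -0.7, 0.3]
gripper_width: 85.5
```

>>> arm_command([
  [[0,0,6],[12,48,-4],0],
  [[0,0,12],[24,96,-8],0],
  [[0,0,18],[36,144,-12],0],
  [[0,0,24],[48,192,-16],0],
  [[0,0,30],[60,240,-20],0],
])

```text
clock: 1.65
position: [445.9, 155.9, 280.8]
ee_rot: [-0.603, 0.369, 0.603, 0.369]
contact_force: [0.6, 0.1, -0.7]
gripper_width: 85.2
```

Run:
```python
from h import *
go([477,269,230],rot(dn,yaw(218.4)))
```

```text
t 1.65 tcp [445.9 155.9 280.8] w 85.2 F [ 0.6  0.1 -0.7] j [ 0.68  0.09 -0.26 -0.   -1.22 -0.21]
turn [ 1.000e-02 -6.000e-02  1.136e+01] or half-turned [-9.0000e-02 -2.0000e-02 -1.6864e+02]
shift [ 31.1 113.1 -50.8]
```

>>> arm_command([
  [[0,0,4],[10,38,-17],0],
  [[0,0,8],[20,76,-34],0],
  [[0,0,11.4],[31,113,-51],0],
  [[0,0,11.4],[31,113,-51],0],
  [[0,0,11.4],[31,113,-51],0],
])

```text
clock: 2.15
position: [476.5, 269.2, 228.6]
ee_rot: [-0.636, 0.309, 0.637, 0.306]
contact_force: [-0.0, 0.2, -0.6]
gripper_width: 85.4
```

Run:
```python
from h import *
im,d,P,C=cam('wrist'); cv2.imwrite('pics/w1.png',cv2.resize(im,(640,480)))
m=(P[...,2]>84)&(P[...,2]<97)&(np.hypot(P[...,0]-477,P[...,1]-269)<32)
t=P[m]; print(m.sum(),cv2.minAreaRect(t[:,:2].astype(np.float32)),np.median(t[:,2]))
print('edges px',proj(C,[477,269,90]))
go([477,269,230],rot(dn,yaw(218.4)))
```

```text
798 ((476.94183349609375, 269.8006286621094), (23.486061096191406, 34.66139221191406), 37.894920349121094) 89.80277205760899
edges px [[254.0862868 182.8612755]]
t 2.2 tcp [476.6 268.6 229.5] w 85.4 F [-0.  -0.9  0. ] j [ 0.81  0.25 -0.19 -0.   -1.13 -0.14]
turn [ 0.07 -0.1  -0.03] or half-turned [1.6000e-01 1.1000e-01 1.7997e+02]
shift [0.4 0.4 0.5]
```

View pics/w1.png

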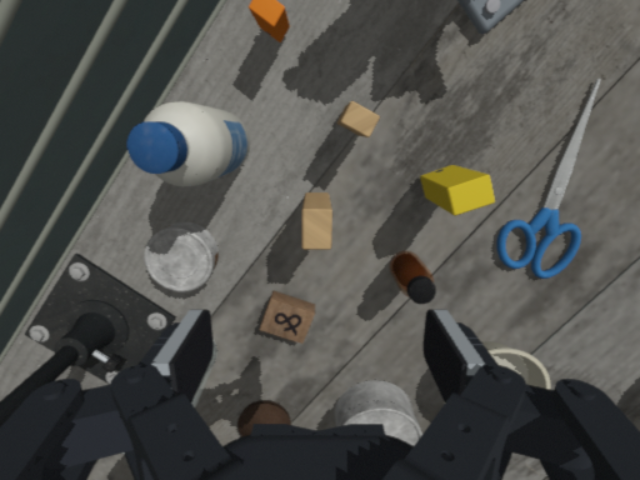

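>>> arm_command([
  [[0,0,-0.5],[0.4,1,-40],0],
  [[0,0,-0.5],[0.4,1,-80],0],
  [[0,0,-0.5],[0.4,1,-120],0],
  [[0,0,-0.5],[0.4,1,-150],0],
  [[0,0,-0.5],[0.4,1,-172],0],
])

```text
clock: 2.7
position: [476.6, 267.9, 56.8]
ee_rot: [-0.635, 0.312, 0.636, 0.31]
contact_force: [0.7, -0.4, -0.0]
gripper_width: 85.4
```

>>> arm_command([
  [[0,0,0],[0,0,0],0.5],
  [[0,0,0],[0,0,0],1],
  [[0,0,0],[0,0,0],1],
  [[0,0,0],[0,0,0],1],
  [[0,0,0],[0,0,0],1],
])

```text
clock: 3.2
position: [477.7, 268.7, 58.7]
ee_rot: [0.635, -0.31, -0.635, -0.311]
contact_force: [0.6, 0.2, 5.2]
gripper_width: 23.3
```

>>> arm_command([
  [[0,0,0],[0,0,0],1],
  [[0,0,0],[0,0,20],1],
  [[0,0,0],[0,0,60],1],
  [[0,0,0],[0,0,110],1],
  [[0,0,0],[0,0,160],1],
])

```text
clock: 3.7
position: [477.1, 268.3, 220.1]
ee_rot: [-0.635, 0.311, 0.635, 0.311]
contact_force: [0.7, 1.2, -0.5]
gripper_width: 23.4
```

Run:
```python
from h import *
im,d,P,C=cam('wrist'); cv2.imwrite('pics/w2.png',cv2.resize(im,(640,480))); s=readout.read_state()
Rt=R.from_quat(s['ee_rot']).as_matrix(); L=(P-s['position'])@Rt
np.save('held.npy',L); I=im
m=(abs(L[...,1])<16)&(L[...,0]>-45)&(L[...,0]<90)&(abs(L[...,2])<40)
print(m.sum(),np.nanpercentile(L[m],[2,50,98],axis=0).round(1))
g=np.array([510.5,-31.3,167.4]); pk=g+92*ey-77*n
print('pk',pk,'n',n,'ex',ex,'ey',ey)
T=rot(-n,-ex)
go(pk+(90-33+60)*n,T)
```

```text
7236 [[-41.2 -14.8 -15.3]
 [-20.6   1.7 -10.4]
 [ 49.9  15.5  16.7]]
pk [567.91594305  51.40628073 102.16135645] n [-0.52177743  0.09953437  0.84725511] ex [ 0.83224789 -0.15875978  0.5311862 ] ey [0.18738131 0.98228725 0.        ]
t 3.75 tcp [481.6 271.  230.4] w 23.2 F [1.8 1.7 6.9] j [ 0.81  0.25 -0.19  0.   -1.11 -0.15]
turn [  7.61 -31.06 -47.52] or half-turned [-40.27  -9.61 126.76]
shift [  25.3 -207.9  -29.1]
```

View pics/w2.png

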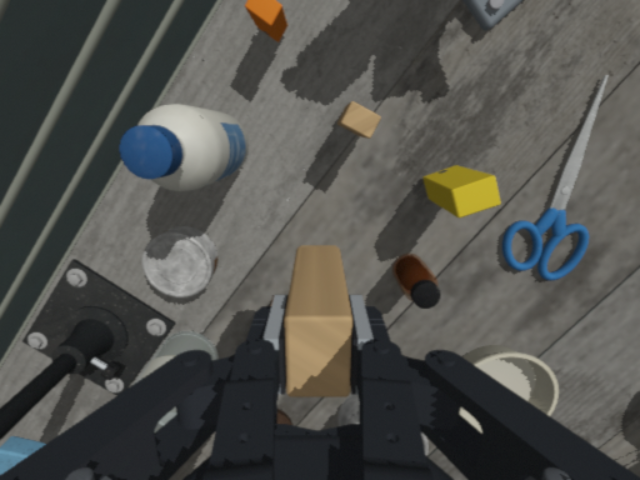

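>>> arm_command([
  [[1,-4.1,-6.2],[4,-18,0],1],
  [[2,-8.2,-12.5],[8,-36,0],1],
  [[3,-12.3,-18.8],[12,-54,0],1],
  [[4,-16.4,-25],[16,-72,0],1],
  [[5,-20.5,-31.3],[20,-90,0],1],
])

```text
clock: 4.25
position: [501.1, 180.6, 230.5]
ee_rot: [0.62, -0.377, -0.413, -0.551]
contact_force: [0.4, -0.6, 0.0]
gripper_width: 23.1
```

```bash
cat >> h.py <<'E'
g=np.array([510.5,-31.3,167.4]); pk=g+92*ey-77*n; T=rot(-n,-ex)
E
python3 - <<'E'
from h import *
go(pk+(57.5+80)*n+60*ey,T)
E
```

```text
t 4.25 tcp [501.1 180.6 230.5] w 23.1 F [ 0.4 -0.6  0. ] j [ 0.78  0.07 -0.63  0.47 -0.65 -1.01]
turn [  2.5  -10.43 -16.03] or half-turned [-74.81   7.27 145.87]
shift [  6.3 -56.5 -11.9]
```

>>> arm_command([
  [[0.8,-3.5,-5.3],[2,-19,-4],1],
  [[1.7,-7,-10.7],[4,-38,-8],1],
  [[2.5,-10.4,-16],[6,-56,-12],1],
  [[2.5,-10.4,-16],[6,-56,-12],1],
  [[2.5,-10.4,-16],[6,-56,-12],1],
])

```text
clock: 4.75
position: [505.9, 122.8, 217.3]
ee_rot: [-0.584, 0.4, 0.283, 0.647]
contact_force: [-0.1, -0.1, -0.7]
gripper_width: 23.3
```

Run:
```python
from h import *
go(pk+(57.5+80)*n+60*ey,T)
im,d,P,C=cam('wrist'); np.savez('w3',im=im,P=P); big=cv2.resize(im,(800,600),interpolation=cv2.INTER_CUBIC)
for z in (0,26):
    q=[pk+a*ex+b*ey+z*n for a,b in ((-13.5,-18.5),(13.5,-18.5),(13.5,18.5),(-13.5,18.5))]
    cv2.polylines(big,[np.int32(proj(C,q)*1.5625)],True,(0,255,0) if z else (0,0,255),1)
cv2.imwrite('pics/w3.png',big)
```

```text
t 4.75 tcp [505.9 122.8 217.3] w 23.3 F [-0.1 -0.1 -0.7] j [ 0.61  0.02 -0.91  1.07 -0.45 -1.74]
turn [ 0.09 -0.15  0.02] or half-turned [-93.7   18.05 152.58]
shift [1.5 1.2 1.3]
```

View pics/w3.png

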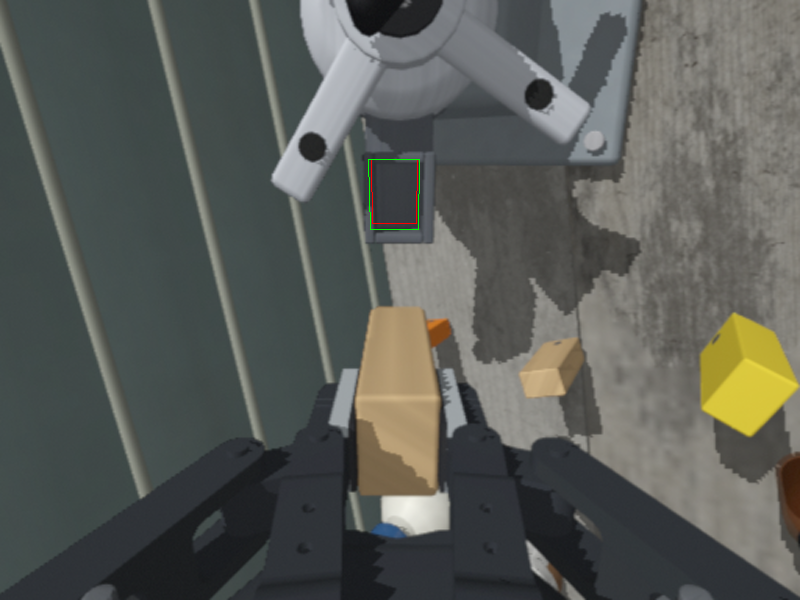

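Run:
```python
from h import *
z=np.load('w3.npz'); im,P=z['im'],z['P']
v0,v1,u0,u1=88,165,220,290
c=im[v0:v1,u0:u1]; c=np.clip(c.astype(float)*2.0,0,255).astype(np.uint8)
c=cv2.resize(c,None,fx=7,fy=7,interpolation=cv2.INTER_NEAREST)
L=(P-pk)@np.c_[ex,ey,n]
# rim points: |z-26|<3
m=np.zeros(im.shape[:2],bool); m[v0:v1,u0:u1]=1
r=m&(abs(L[...,2]-26)<3)&(abs(L[...,0])<30)&(abs(L[...,1]-0)<33)
print(r.sum(),np.percentile(L[r],[1,50,99],axis=0).round(1),cv2.minAreaRect(L[r][:,:2].astype(np.float32)))
f=m&(abs(L[...,2])<5)&(abs(L[...,0])<25)&(abs(L[...,1])<25)
print(f.sum(),np.percentile(L[f],[2,50,98],axis=0).round(1),cv2.minAreaRect(L[f][:,:2].astype(np.float32)))
cv2.imwrite('pics/p.png',c)
```

```text
1285 [[-21.7 -22.5  24. ]
 [ -3.1  -0.1  26.2]
 [ 16.7  25.7  27.8]] ((-2.5934715270996094, 1.6739635467529297), (39.0308723449707, 48.434600830078125), 0.021100802347064018)
1294 [[-16.1 -24.7  -0.9]
 [ -2.4   0.    0.5]
 [ 10.9  20.4   2. ]] ((-2.306001663208008, -1.8214778900146484), (38.250244140625, 45.76596450805664), 0.058686114847660065)
```

View pics/p.png

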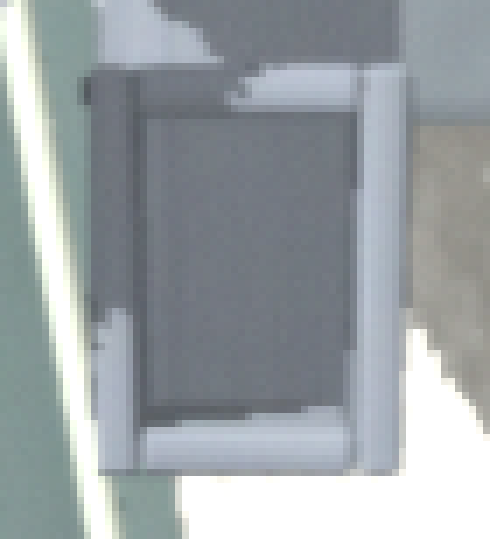

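Run:
```python
from h import *
s=readout.read_state(); z=np.load('w3.npz'); im,P=z['im'],z['P']
Rt=R.from_quat(s['ee_rot']).as_matrix(); L=(P-s['position'])@Rt
h=cv2.cvtColor(im,cv2.COLOR_BGR2HSV).astype(int)
m=(h[...,1]>70)&(h[...,0]<25)&(abs(L[...,1])<20)&(abs(L[...,2])<30)&(L[...,0]>-50)&(L[...,0]<70)
B=L[m]; print(m.sum())
top=B[abs(B[:,0]+33)<4]; print('top',len(top),np.percentile(top,[1,50,99],axis=0).round(1),cv2.minAreaRect(top[:,1:].astype(np.float32)))
fr=B[B[:,0]>-25]; print('front',np.percentile(fr,[1,50,99],axis=0).round(1))
for a in (-15,0,20,40):
    q=fr[abs(fr[:,0]-a)<5]; print(a,np.percentile(q,[2,50,98],axis=0).round(1))
```

```text
5809
top 3401 [[-32.3 -10.8 -16.4]
 [-30.9   0.6  -1.5]
 [-29.3  12.1  16.2]] ((0.9194002151489258, 0.32961463928222656), (34.4471321105957, 24.03558921813965), 89.61666870117188)
front [[-24.5 -11.  -16.8]
 [  0.    0.6 -16.3]
 [ 46.9  12.2 -14.5]]
-15 [[-19.9 -11.  -16.8]
 [-15.4   0.6 -16.2]
 [-10.3  11.9 -14.4]]
0 [[ -4.8 -10.4 -16.8]
 [ -0.3   1.1 -16.3]
 [  4.7  11.7 -15.6]]
20 [[ 15.1 -10.3 -16.7]
 [ 19.8   1.2 -16.3]
 [ 24.8  12.1 -15.5]]
40 [[ 35.2 -10.1 -16.7]
 [ 40.2   1.2 -16.3]
 [ 44.9  11.2 -15.8]]
```

```bash
cat >> h.py <<'E'
pk=pk-1.7*ex+1.2*ey   # TCP-frame corrected for held block
E
python3 - <<'E'
from h import *
go(pk+(59+38)*n,T); print('down 38:',-38*n)
E
```

```text
t 4.8 tcp [506.7 123.8 218.2] w 23.0 F [ 0.3  0.6 -0.4] j [ 0.61  0.02 -0.91  1.06 -0.45 -1.74]
turn [ 0.02 -0.08 -0.01] or half-turned [-93.79  17.93 152.54]
shift [  9.4 -61.3 -34.7]
down 38: [ 19.82754234  -3.78230599 -32.19569422]
```

>>> arm_command([
  [[0,0,0],[-2,-25,0],1],
  [[0,0,0],[-4,-50,0],1],
  [[0,0,0],[0,-61,-17],1],
  [[0,0,0],[9.4,-61.3,-34.7],1],
  [[0,0,0],[9.4,-61.3,-34.7],1],
])

```text
clock: 5.3
position: [516.9, 62.1, 182.9]
ee_rot: [-0.584, 0.4, 0.283, 0.647]
contact_force: [-0.2, -0.2, -0.4]
gripper_width: 23.3
```

Run:
```python
from h import *
go(pk+(59+38)*n,T)
im,d,P,C=cam('wrist'); big=cv2.resize(im,(800,600),interpolation=cv2.INTER_CUBIC)
cv2.imwrite('pics/w4.png',big)
go(pk+(59+38)*n,T)
```

```text
t 5.3 tcp [516.9  62.1 182.9] w 23.3 F [-0.2 -0.2 -0.4] j [ 0.24  0.05 -1.01  1.59 -0.22 -1.96]
turn [ 0.05 -0.12 -0.04] or half-turned [-93.72  17.94 152.54]
shift [-0.7  0.4  0.5]
t 5.35 tcp [516.8  62.  182.5] w 23.1 F [ 0.5  0.2 -1.4] j [ 0.24  0.05 -1.01  1.59 -0.22 -1.96]
turn [ 0.06 -0.17 -0.02] or half-turned [-93.66  17.97 152.59]
shift [-0.7  0.5  0.9]
```

View pics/w4.png

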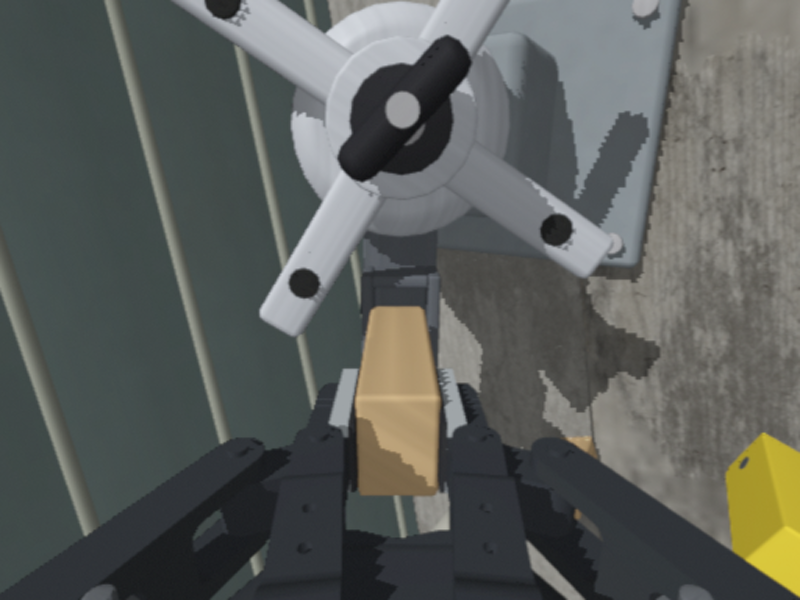

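>>> arm_command([
  [[0,-0.1,0],[2,-0.5,-4],1],
  [[0,-0.1,0],[4.5,-1,-8],1],
  [[0,-0.1,0],[7,-1.5,-12],1],
  [[0,-0.1,0],[9.3,-1.7,-16],1],
  [[0,-0.1,0],[9.3,-1.7,-16],1],
])

```text
clock: 5.85
position: [527.3, 60.8, 167.8]
ee_rot: [-0.584, 0.4, 0.283, 0.647]
contact_force: [0.1, -0.4, 0.1]
gripper_width: 23.3
```

Run:
```python
from h import *
go(pk+(59+18)*n,T);go(pk+(59)*n,T)
```

```text
t 5.85 tcp [527.3  60.8 167.8] w 23.3 F [ 0.1 -0.4  0.1] j [ 0.1   0.09 -1.    1.92 -0.16 -2.17]
turn [ 0.12 -0.05 -0.01] or half-turned [-93.82  18.06 152.46]
shift [-0.8 -0.3 -1.3]
t 5.85 tcp [527.3  60.8 167.8] w 23.3 F [ 0.1 -0.4  0.1] j [ 0.1   0.09 -1.    1.92 -0.16 -2.17]
turn [ 0.12 -0.05 -0.01] or half-turned [-93.82  18.06 152.46]
shift [  8.6  -2.1 -16.5]
```

```bash
cat > kin.py <<'E'
from h import *
from scipy.optimize import least_squares
Rx=lambda a:R.from_euler('x',a).as_matrix(); Ry=lambda a:R.from_euler('y',a).as_matrix(); Rz=lambda a:R.from_euler('z',a).as_matrix()
lo=np.array([-3.14,-1.21,-1.07,-3.16,-2.99,-3.1]); hi=np.array([3.14,2.06,1.41,2.05,-.16,3.1])
def fk(j,k,s=(1,1,1)):
    h,a2,a3,d4,d5,d6=k[:6]
    F=Rz(j[0])@Ry(j[1]-j[2])@Rx(s[0]*j[3])
    p=Rz(j[0])@(np.array([0,0,h])+Ry(j[1])@[0,0,a2])+F@[d4,0,0]+Rz(j[0])@Ry(j[1]-j[2])@[0,0,a3]+F@[0,d5,0]
    T=F@Ry(-s[1]*j[4])@Rx(s[2]*j[5])
    return p+T@[d6,0,0],T
E
cat > d.py <<'E'
import numpy as np
D=[([-.8534,.3854,.007,0,-1.194,-.2586],[276.6,-560,230.5]),([.68,.09,-.26,0,-1.22,-.21],[445.9,155.9,280.8]),([.81,.25,-.19,0,-1.13,-.14],[476.6,268.6,229.5]),([.78,.07,-.63,.47,-.65,-1.01],[501.1,180.6,230.5]),([.61,.02,-.91,1.07,-.45,-1.74],[505.9,122.8,217.3]),([.24,.05,-1.01,1.59,-.22,-1.96],[516.9,62.1,182.9]),([.1,.09,-1,1.92,-.16,-2.17],[527.3,60.8,167.8])]
E
python3 - <<'E'
from kin import *; from d import D
import itertools
Rl=T
R0=R.from_quat([-0.1601716,.68875909,.16131592,.68842802]).as_matrix()
for s in itertools.product([1,-1],repeat=3):
    f=lambda k:np.r_[np.concatenate([fk(j,k,s)[0]-p for j,p in D])]
    r=least_squares(f,[250,500,0,500,-150,300])
    e=[np.degrees(R.from_matrix(fk(D[i][0],r.x,s)[1].T@M).magnitude()) for i,M in ((0,R0),(5,Rl),(6,Rl))]
    print(s,r.cost.round(1),r.x.round(1),np.round(e,1))
E
```

```text
(1, 1, 1) 67737.1 [-1344.6  1181.2   606.7    -6.3  -129.6     9.4] [60.4 53.6 63.9]
(1, 1, -1) 67737.1 [-1344.6  1181.2   606.7    -6.3  -129.6     9.4] [90.  90.6 52.3]
(1, -1, 1) 44668.5 [-821.5  746.   682.1  244.1 -178.  -200.4] [142.9  47.5  61.1]
(1, -1, -1) 44668.5 [-821.5  746.   682.1  244.1 -178.  -200.4] [149.8  87.9  50.9]
(-1, 1, 1) 14.2 [ 146.2  575.7    2.   417.5 -159.2  298.1] [ 60.4 134.6 158.7]
(-1, 1, -1) 14.2 [ 146.2  575.7    2.   417.5 -159.2  298.1] [90.  90.  89.9]
(-1, -1, 1) 5634.5 [-101.   417.   214.3  472.9 -167.4 -122.5] [142.9 135.8 159. ]
(-1, -1, -1) 5634.5 [-101.   417.   214.3  472.9 -167.4 -122.5] [149.8  92.8  91.5]
```

```bash
cat >> kin.py <<'E'
k=[146.2,575.7,2,417.5,-159.2,298.1]; S=(-1,1,-1)
_R0=R.from_quat([-0.1601716,.68875909,.16131592,.68842802]).as_matrix()
OFF=min((Rx(a) for a in (np.pi/2,-np.pi/2)),key=lambda o:R.from_matrix((fk([-.8534,.3854,.007,0,-1.194,-.2586],k,S)[1]@o).T@_R0).magnitude())
def F(j): p,M=fk(j,k,S); return p,M@OFF
def iks(p,M,N=60,seed=0,free6=False):
    rng=np.random.default_rng(seed); out=[]
    def f(j):
        q,B=F(j); return np.r_[(q-p)/100,R.from_matrix(B.T@M).as_rotvec()]
    for _ in range(N):
        r=least_squares(f,rng.uniform(lo,hi),bounds=(lo-.3,hi+.3),max_nfev=60)
        if r.cost<1e-6 and not any(np.abs(r.x-o).max()<.05 for o in out): out.append(r.x)
    return out
E
cat > x.py <<'E'
from kin import *
def show(nm,p,M):
    print(nm)
    for j in iks(p,M): print('  ',j.round(2),'margin',np.minimum(j-lo,hi-j).min().round(2))
H=np.diag([1,-1,-1.])
for z in (0,40): show(f'ins z{z}',pk+(59+z)*n,T); show(f'ins half z{z}',pk+(59+z)*n,T@H)
for a in (-.74,-2.45): show(f'knob {a}',g-19*n,rot(-n,np.cos(a)*ex+np.sin(a)*ey))
E
time python3 x.py
```

```text
ins z0
   [-0.06  0.13 -0.95  2.33 -0.1  -2.44] margin -0.28
ins half z0
   [-0.06  0.13 -0.95  2.33 -0.1   0.7 ] margin -0.28
ins z40
   [ 0.25  0.04 -1.01  1.57 -0.23 -1.95] margin 0.06
ins half z40
   [ 0.25  0.04 -1.01  1.57 -0.23  1.19] margin 0.06
knob -0.74
knob -2.45
real	0m41.452s
user	0m41.940s
sys	0m0.136s
```

```bash
cat >> kin.py <<'E'
def ik5(p,ax,N=40,pad=0.,seed=0):
    rng=np.random.default_rng(seed); out=[]; best=None; L,U=(lo+pad)[:5],(hi-pad)[:5]
    def f(j):
        q,B=F(np.r_[j,0]); return np.r_[(q-p)/100,np.cross(B[:,0],ax),2*min(0,B[:,0]@ax)]
    for _ in range(N):
        x0=rng.uniform([-.7,-.5,-1.07,-3.1,-2],[.9,1,.5,2,-.2]); r=least_squares(f,np.clip(x0,L+.01,U-.01),bounds=(L,U),max_nfev=40)
        if r.cost<1e-7:
            if not any(np.abs(r.x-o).max()<.05 for o in out): out.append(r.x)
        if best is None or r.cost<best.cost: best=r
    return out,best
E
cat > x.py <<'E'
from kin import *
def tl(d,e=0): # axis tilted toward vertical by d about ey, and by e about ex
    return R.from_rotvec(d*ey).apply(R.from_rotvec(e*ex).apply(-n))
for d in (0,.1,.2,.35,.56):
    # sign check: want more vertical
    ax=tl(d) if tl(d)[2]<tl(-d)[2] else tl(-d)
    for nm,c,off in (('knob',g,19),('block',pk+76*n,19),('block+40',pk+116*n,19)):
        o,b=ik5(c+off*ax,ax,16)
        print(d,nm,ax.round(2),[(q.round(2),np.minimum(q-lo[:5],hi[:5]-q).min().round(2)) for q in o],'' if o else ('best',b.x.round(2),b.cost.round(5)))
E
time python3 x.py
```

```text
0 knob [ 0.52 -0.1  -0.85] [] ('best', array([ 0.03,  0.1 , -1.01,  1.58, -0.16]), np.float64(0.00503))
0 block [ 0.52 -0.1  -0.85] [] ('best', array([ 0.05,  0.14, -0.98,  2.05, -0.16]), np.float64(0.00028))
0 block+40 [ 0.52 -0.1  -0.85] [(array([ 0.24,  0.05, -1.01,  1.61, -0.22]), np.float64(0.06))] 
0.1 knob [ 0.44 -0.08 -0.9 ] [] ('best', array([ 0.15,  0.11, -0.98,  1.15, -0.16]), np.float64(0.0001))
0.1 block [ 0.44 -0.08 -0.9 ] [(array([ 0.32,  0.14, -0.95,  1.27, -0.23]), np.float64(0.07))] 
0.1 block+40 [ 0.44 -0.08 -0.9 ] [(array([ 0.48,  0.07, -0.89,  0.88, -0.37]), np.float64(0.18))] 
0.2 knob [ 0.35 -0.07 -0.94] [(array([ 0.31,  0.14, -0.79,  0.5 , -0.36]), np.float64(0.2))] 
0.2 block [ 0.35 -0.07 -0.94] [(array([ 0.49,  0.17, -0.78,  0.6 , -0.4 ]), np.float64(0.24))] 
0.2 block+40 [ 0.35 -0.07 -0.94] [(array([ 0.54,  0.1 , -0.74,  0.5 , -0.51]), np.float64(0.33))] 
0.35 knob [ 0.2  -0.04 -0.98] [(array([ 0.31,  0.19, -0.59,  0.17, -0.62]), np.float64(0.46))] 
0.35 block [ 0.2  -0.04 -0.98] [(array([ 0.48,  0.22, -0.56,  0.22, -0.63]), np.float64(0.47))] 
0.35 block+40 [ 0.2  -0.04 -0.98] [(array([ 0.52,  0.15, -0.55,  0.21, -0.72]), np.float64(0.52))] 
0.56 knob [-0. -0. -1.] [(array([ 0.26,  0.27, -0.39, -0.  , -0.91]), np.float64(0.68))] 
0.56 block [-0. -0. -1.] [(array([ 0.42,  0.3 , -0.35, -0.  , -0.92]), np.float64(0.72))] 
0.56 block+40 [-0. -0. -1.] [(array([ 0.44,  0.24, -0.34, -0.  , -0.99]), np.float64(0.73))] 
real	0m13.967s
user	0m14.218s
sys	0m0.248s
```

```bash
cat > y.py <<'E'
from kin import *
sg=1 if R.from_rotvec(.1*ey).apply(-n)[2]<-n[2] else -1
for d in (.08,.1,.12):
    Q=R.from_rotvec(sg*d*ey).as_matrix(); ax=-Q@n
    for z in (18,8,1):
        o,b=ik5(pk+(15+z)*n-44*ax,ax,12); print(d,z,[(q.round(2),np.minimum(q-lo[:5],hi[:5]-q).min().round(2)) for q in o])
        if d==.1: go(pk+(15+z)*n-44*ax,Q@T)
# knob cone
for dl in (.25,.35,.45):
  for be in (.85,.5,0,-.5,-.95):
    ax=-n+np.tan(dl)*(-(np.cos(be)*ex+np.sin(be)*ey)); ax/=np.linalg.norm(ax)
    o,b=ik5(g+19*ax,ax,10); print(dl,be,[(q.round(2),np.minimum(q-lo[:5],hi[:5]-q).min().round(2)) for q in o])
E
python3 y.py
```

```text
0.08 18 [(array([ 0.38,  0.11, -0.94,  1.15, -0.27]), np.float64(0.11))]
0.08 8 [(array([ 0.32,  0.12, -0.95,  1.27, -0.24]), np.float64(0.08))]
0.08 1 [(array([ 0.28,  0.14, -0.96,  1.38, -0.21]), np.float64(0.05))]
0.1 18 [(array([ 0.42,  0.11, -0.9 ,  0.99, -0.31]), np.float64(0.15))]
t 5.85 tcp [527.3  60.8 167.8] w 23.3 F [ 0.1 -0.4  0.1] j [ 0.1   0.09 -1.    1.92 -0.16 -2.17]
turn [ 1.19  5.58 -0.02] or half-turned [-86.22  16.61 157.05]
shift [ 3.  -1.   0.9]
0.1 8 [(array([ 0.38,  0.13, -0.92,  1.09, -0.27]), np.float64(0.11))]
t 5.85 tcp [527.3  60.8 167.8] w 23.3 F [ 0.1 -0.4  0.1] j [ 0.1   0.09 -1.    1.92 -0.16 -2.17]
turn [ 1.19  5.58 -0.02] or half-turned [-86.22  16.61 157.05]
shift [ 8.2 -2.  -7.6]
0.1 1 [(array([ 0.35,  0.14, -0.93,  1.17, -0.25]), np.float64(0.09))]
t 5.85 tcp [527.3  60.8 167.8] w 23.3 F [ 0.1 -0.4  0.1] j [ 0.1   0.09 -1.    1.92 -0.16 -2.17]
turn [ 1.19  5.58 -0.02] or half-turned [-86.22  16.61 157.05]
shift [ 11.9  -2.7 -13.5]
0.12 18 [(array([ 0.45,  0.12, -0.86,  0.86, -0.34]), np.float64(0.18))]
0.12 8 [(array([ 0.42,  0.14, -0.88,  0.94, 
[... 514 characters left out ...]
.76, -0.59]), np.float64(0.26))]
0.35 0.5 [(array([ 0.37,  0.19, -0.7 ,  0.49, -0.61]), np.float64(0.37))]
0.35 0 [(array([ 0.31,  0.19, -0.59,  0.17, -0.62]), np.float64(0.46))]
0.35 -0.5 [(array([ 0.22,  0.17, -0.53, -0.1 , -0.58]), np.float64(0.42))]
0.35 -0.95 [(array([ 0.15,  0.15, -0.51, -0.32, -0.5 ]), np.float64(0.34))]
0.45 0.85 [(array([ 0.42,  0.23, -0.73,  0.66, -0.72]), np.float64(0.34))]
0.45 0.5 [(array([ 0.38,  0.23, -0.61,  0.39, -0.75]), np.float64(0.46))]
0.45 0 [(array([ 0.28,  0.23, -0.49,  0.07, -0.76]), np.float64(0.58))]
0.45 -0.5 [(array([ 0.17,  0.21, -0.42, -0.21, -0.73]), np.float64(0.57))]
0.45 -0.95 [(array([ 0.07,  0.19, -0.42, -0.47, -0.66]), np.float64(0.5))]
```

>>> arm_command([
  [[0.4,1.9,0],[1,-0.3,0.6],1],
  [[0.8,3.7,0],[2,-0.6,1.2],1],
  [[1.2,5.6,0],[3,-1,0.9],1],
  [[1.2,5.6,0],[3,-1,0.9],1],
  [[1.2,5.6,0],[3,-1,0.9],1],
])

```text
clock: 6.35
position: [529.9, 61.8, 168.6]
ee_rot: [-0.563, 0.427, 0.316, 0.633]
contact_force: [1.0, -1.4, 0.0]
gripper_width: 23.4
```

```bash
cat > y.py <<'E'
from kin import *
import sys
d=.1; Q=R.from_rotvec(-d*ey).as_matrix()
if (Q@-n)[2]>-n[2]: Q=Q.T
ax=-Q@n
for z in map(float,sys.argv[1:]): print('z',z); go(pk+(15+z)*n-44*ax,Q@T)
E
python3 y.py 18 10 2
```

```text
z 18.0
t 6.35 tcp [529.9  61.8 168.6] w 23.4 F [ 1.  -1.4  0. ] j [ 0.43  0.11 -0.9   0.98 -0.31 -1.52]
turn [-0.12 -0.11 -0.13] or half-turned [-78.33  14.71 161.32]
shift [ 0.4 -2.   0.1]
z 10.0
t 6.35 tcp [529.9  61.8 168.6] w 23.4 F [ 1.  -1.4  0. ] j [ 0.43  0.11 -0.9   0.98 -0.31 -1.52]
turn [-0.12 -0.11 -0.13] or half-turned [-78.33  14.71 161.32]
shift [ 4.6 -2.8 -6.7]
z 2.0
t 6.35 tcp [529.9  61.8 168.6] w 23.4 F [ 1.  -1.4  0. ] j [ 0.43  0.11 -0.9   0.98 -0.31 -1.52]
turn [-0.12 -0.11 -0.13] or half-turned [-78.33  14.71 161.32]
shift [  8.8  -3.6 -13.5]
```

>>> arm_command([
  [[0,0,0],[2,-1.2,-3],1],
  [[0,0,0],[4,-1.7,-6],1],
  [[0,0,0],[5,-2,-8],1],
  [[0,0,0],[6,-2.2,-9.5],1],
  [[0,0,0],[6,-2.2,-9.5],1],
])

```text
clock: 6.85
position: [535.7, 59.0, 158.6]
ee_rot: [-0.562, 0.428, 0.316, 0.633]
contact_force: [0.3, -1.4, -1.9]
gripper_width: 23.1
```

```bash
python3 y.py 18 2
```

```text
z 18.0
t 6.85 tcp [535.7  59.  158.6] w 23.1 F [ 0.3 -1.4 -1.9] j [ 0.38  0.13 -0.91  1.08 -0.27 -1.59]
turn [-0.09 -0.16 -0.07] or half-turned [-78.26  14.79 161.38]
shift [-5.4  0.8 10.1]
z 2.0
t 6.85 tcp [535.7  59.  158.6] w 23.1 F [ 0.3 -1.4 -1.9] j [ 0.38  0.13 -0.91  1.08 -0.27 -1.59]
turn [-0.09 -0.16 -0.07] or half-turned [-78.26  14.79 161.38]
shift [ 2.9 -0.8 -3.5]
```

>>> arm_command([
  [[0,0,0],[1,-0.3,-1.3],1],
  [[0,0,0],[2,-0.6,-2.6],1],
  [[0,0,0],[2.9,-0.8,-3.8],1],
  [[0,0,0],[3.3,-0.8,-4.5],1],
  [[0,0,0],[3.3,-0.8,-4.5],1],
])

```text
clock: 7.35
position: [539.1, 58.2, 154.0]
ee_rot: [-0.562, 0.428, 0.316, 0.633]
contact_force: [0.4, -1.3, -0.9]
gripper_width: 23.0
```

```bash
python3 y.py 0
```

```text
z 0.0
t 7.35 tcp [539.1  58.2 154. ] w 23.0 F [ 0.4 -1.3 -0.9] j [ 0.36  0.14 -0.92  1.14 -0.25 -1.63]
turn [-0.11 -0.17 -0.09] or half-turned [-78.25  14.76 161.38]
shift [ 0.6 -0.2 -0.6]
```

>>> arm_command([
  [[0,0,0],[0,0,0],0.6],
  [[0,0,0],[0,0,0],0.4],
  [[0,0,0],[0,0,0],0.4],
  [[0,0,0],[-2,0.4,4],0.4],
  [[0,0,0],[-9,1.6,18],0.4],
])

```text
clock: 7.85
position: [529.6, 59.0, 170.9]
ee_rot: [-0.562, 0.429, 0.317, 0.632]
contact_force: [0.5, -1.0, 1.1]
gripper_width: 51.3
```

>>> arm_command([
  [[0,0,0],[-9,1.6,18],0.4],
  [[0,0,0],[-18,3.2,36],0.4],
  [[0,0,0],[-27,5,54],0.4],
  [[0,0,0],[-36,7,72],0.4],
  [[0,0,0],[-36,7,72],0.4],
])

```text
clock: 8.35
position: [494.4, 67.6, 246.0]
ee_rot: [-0.562, 0.426, 0.317, 0.634]
contact_force: [0.6, 0.9, -0.0]
gripper_width: 51.2
```

Run:
```python
from h import *
im,d,P,C=cam('wrist'); np.savez('w5',im=im,P=P); cv2.imwrite('pics/w5.png',cv2.resize(im,(640,480)))
pt=g+92*ey-77*n -2.6*ex+1.7*ey
L=(P-pt)@np.c_[ex,ey,n]; h=cv2.cvtColor(im,cv2.COLOR_BGR2HSV).astype(int)
m=(h[...,1]>70)&(h[...,0]<25)&(np.abs(L[...,:2]).max(-1)<40)&(L[...,2]>20)
B=L[m]; print(len(B),np.percentile(B,[1,50,99],axis=0).round(1)); t=B[B[:,2]>82]; print('top',len(t),np.median(t,0).round(1),cv2.minAreaRect(t[:,:2].astype(np.float32)))
s=readout.read_state(); print(s['clock'],s['gripper_width'],s['joints'].round(2))
```

```text
1916 [[-20.3 -15.7  22. ]
 [  0.   -5.8  89.9]
 [ 10.5  16.9 181. ]]
top 1282 [-1.6 -1.1 90.4] ((-14.894074440002441, 0.9773836135864258), (33.73063659667969, 49.485836029052734), 89.80889892578125)
8.4 51.41261101022779 [ 0.6  -0.04 -0.77  0.59 -0.59 -1.25]
```

View pics/w5.png

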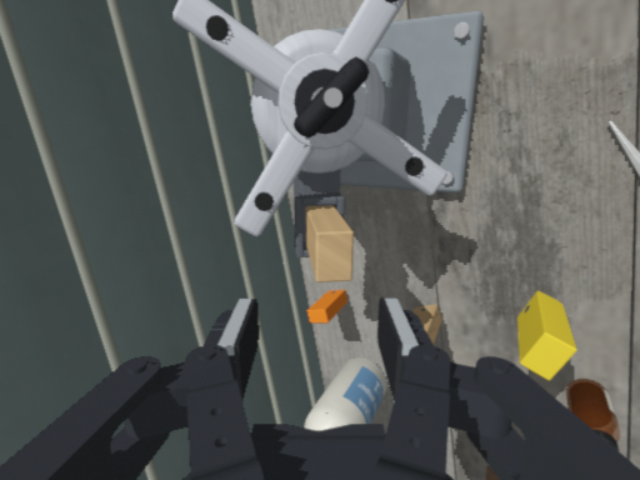

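```bash
cat > z.py <<'E'
from kin import *
z=np.load('w5.npz'); im,P=z['im'],z['P']; L=(P-g)@np.c_[ex,ey,n]
m=(im.max(2)<75)&(np.hypot(L[...,0],L[...,1])<40)&(abs(L[...,2]-8)<12)
V=L[m]; print(len(V),np.percentile(V,[2,50,98],axis=0).round(1)); r=cv2.minAreaRect(V[V[:,2]>6][:,:2].astype(np.float32)); print(r)
e=np.linalg.svd(V[:,:2]-V[:,:2].mean(0))[2][0]; print('bar',np.arctan2(e[1],e[0]))
# silver dot
m=(im.min(2)>90)&(np.hypot(L[...,0],L[...,1])<9)&(L[...,2]>5); print('dot',m.sum(),L[m].mean(0))
m=(im.min(2)>110)&(abs(L[...,2]+32)<4)&(np.hypot(L[...,0],L[...,1])<115)&(np.hypot(L[...,0],L[...,1])>40); B=L[m]; print('arms',len(B),np.median(B[:,2]))
from scipy.optimize import least_squares
def f(p):
    d=B[:,:2]-p[:2]; c,s=np.cos(p[2]),np.sin(p[2]); a=d@[c,s]; b=d@[-s,c]; return np.minimum(abs(a),abs(b))
print(least_squares(f,[-2.6,1.7,1.0],loss='soft_l1').x)
E
python3 z.py
```

```text
1282 [[-20.1 -16.4   8. ]
 [ -1.6   2.4  12.4]
 [ 16.8  20.3  14.4]]
((-2.070219039916992, 2.257364273071289), (50.522457122802734, 14.003421783447266), 45.714786529541016)
bar 0.7955555906345496
dot 194 [-2.22342593  1.70581786 14.13146926]
arms 6173 -31.877499371842703
[-2.00572211  1.87003849  0.99993172]
```

```bash
cat >> kin.py <<'E'
gk=g-1.2*ex+1.4*ey
def knob(be,dl=.3,back=0,up=2,half=0):
    u=np.cos(be)*ex+np.sin(be)*ey
    ax=-np.cos(dl)*n-np.sin(dl)*u
    y=-(np.cross(n,u))  # beta-90deg
    if half: y=-y
    return gk+up*n+(19-back)*ax, rot(ax,y)
def full(p,M):
    o,b=ik5(p,M[:,0],10)
    if not o: return None
    B=F(np.r_[o[0],0])[1]; B1=F(np.r_[o[0],.1])[1]
    a=R.from_matrix(B.T@M).as_rotvec()[0]; sg=np.sign(R.from_matrix(B.T@B1).as_rotvec()[0])
    return np.r_[o[0],sg*a].round(2)
E
python3 - <<'E'
from kin import *
for h in (0,1):
    for be in (.8,0,-.95): print(h,be,full(*knob(be,half=h)))
p,M=knob(.8,back=80); go(p,M)
E
```

```text
0 0.8 [ 0.37  0.16 -0.84  0.79 -0.53  1.07]
0 0 [ 0.32  0.16 -0.65  0.25 -0.54  0.86]
0 -0.95 [ 0.21  0.14 -0.58 -0.2  -0.42  0.46]
1 0.8 [ 0.37  0.16 -0.84  0.79 -0.53 -2.07]
1 0 [ 0.32  0.16 -0.65  0.25 -0.54 -2.28]
1 -0.95 [ 0.21  0.14 -0.58 -0.2  -0.42 -2.68]
t 8.4 tcp [494.   67.  244.4] w 51.4 F [-0.2  1.1 -0. ] j [ 0.6  -0.04 -0.77  0.59 -0.59 -1.25]
turn [-53.96  27.83 121.13] or half-turned [  7.02  -0.2  -46.33]
shift [ -2.8 -80.1 -19.9]
```

>>> arm_command([
  [[1.2,0,-7.7],[0,-14,0],0.4],
  [[2.4,0,-15.4],[0,-28,0],0.4],
  [[3.5,0,-23.1],[-1,-42,0],0.4],
  [[4.7,0,-30.9],[-2,-56,0],0.4],
  [[5.8,-0.1,-38.5],[-2,-70,-8],0.4],
])

```text
clock: 8.9
position: [492.4, -3.5, 235.9]
ee_rot: [-0.356, 0.573, 0.109, 0.73]
contact_force: [-0.1, 0.9, -1.0]
gripper_width: 51.0
```

Run:
```python
from kin import *
p,M=knob(.8,back=60,half=1); go(p,M); print(M[:,0]*60)
```

```text
t 8.9 tcp [492.4  -3.5 235.9] w 51.0 F [-0.1  0.9 -1. ] j [ 0.51  0.02 -0.72  0.58 -0.76 -1.81]
turn [ 1.15 -0.07 -7.52] or half-turned [-52.61  45.08 158.24]
shift [  4.6 -14.9 -29.8]
[ 17.24383038 -16.23839137 -55.12680799]
```

>>> arm_command([
  [[0.6,0,-4],[2,-8,-12],0.4],
  [[1.2,0,-7.5],[4.6,-14.9,-26],0.4],
  [[1.2,0,-7.5],[4.6,-14.9,-30],0.4],
  [[1.2,0,-7.5],[7.5,-17.6,-39],0.4],
  [[1.2,0,-7.5],[7.5,-17.6,-39],0.4],
])

```text
clock: 9.4
position: [499.3, -21.7, 195.5]
ee_rot: [-0.311, 0.595, 0.067, 0.739]
contact_force: [-0.0, 0.7, 0.1]
gripper_width: 51.3
```

Run:
```python
from kin import *
p,M=knob(.8,back=0,half=1); go(p,M)
im,d,P,C=cam('wrist'); big=cv2.resize(im,(640,480)); 
cv2.imwrite('pics/w6.png',big)
```

```text
t 9.4 tcp [499.3 -21.7 195.5] w 51.3 F [-0.   0.7  0.1] j [ 0.45  0.09 -0.76  0.63 -0.68 -1.96]
turn [ 0.02 -0.22 -0.04] or half-turned [-51.41  48.7  165.38]
shift [ 14.9 -13.  -44.5]
```

View pics/w6.png

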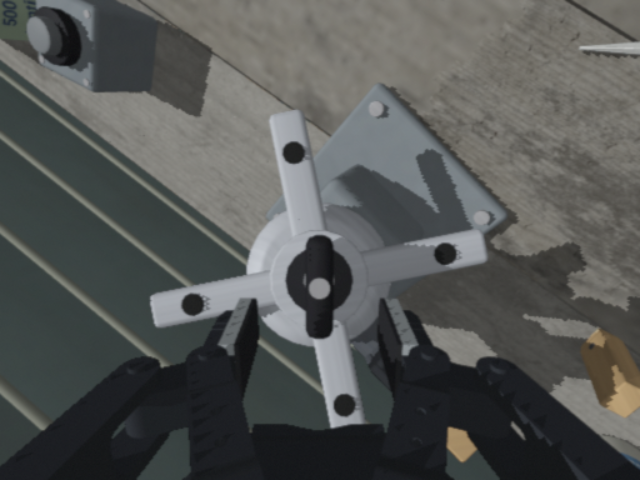

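>>> arm_command([
  [[0,0,0],[5,-4.5,-15],0.4],
  [[0,0,0],[10,-9,-30],0.4],
  [[0,-0.2,0],[15,-13,-44.5],0.4],
  [[0,-0.2,0],[15,-13,-44.5],0.4],
  [[0,-0.2,0],[15,-13,-44.5],1],
])

```text
clock: 9.95
position: [514.7, -34.4, 152.3]
ee_rot: [-0.311, 0.593, 0.066, 0.74]
contact_force: [0.4, 0.9, -0.6]
gripper_width: 38.0
```

>>> arm_command([
  [[0,0,0],[0,0,0],1],
  [[0,0,0],[0,0,0],1],
  [[0,0,0],[0,0,0],1],
  [[0,0,0],[0,0,0],1],
  [[0,0,0],[0,0,0],1],
])

```text
clock: 10.45
position: [514.7, -32.6, 153.2]
ee_rot: [-0.311, 0.591, 0.068, 0.741]
contact_force: [-8.7, 7.4, 3.9]
gripper_width: 13.3
```

```bash
cat > kk.py <<'E'
from kin import *
import sys
s=readout.read_state(); M=R.from_quat(s['ee_rot']).as_matrix(); y=M[:,1]
print('beta now',(np.arctan2(y@ey,y@ex)-np.pi/2).round(3),'axial torque',(s['wrist_torque']@n).round(2),s['wrist_torque'].round(2))
for b in map(float,sys.argv[1:]): p,M=knob(b,half=1); print('beta',b); go(p,M)
E
python3 kk.py .8 .65 .5 .35 .2 .05
```

```text
beta now 0.802 axial torque -1.01 [ 2.36  2.5  -0.03]
beta 0.8
t 10.45 tcp [514.7 -32.6 153.2] w 13.3 F [-8.7  7.4  3.9] j [ 0.38  0.16 -0.83  0.78 -0.53 -2.07]
turn [-0.15  0.22 -0.23] or half-turned [-52.11  48.37 165.24]
shift [-0.5 -2.1 -2.2]
beta 0.65
t 10.45 tcp [514.7 -32.6 153.2] w 13.3 F [-8.7  7.4  3.9] j [ 0.38  0.16 -0.83  0.78 -0.53 -2.07]
turn [ 4.35 -0.62 -7.5 ] or half-turned [-47.96  43.14 159.1 ]
shift [-0.8 -1.3 -2.5]
beta 0.5
t 10.45 tcp [514.7 -32.6 153.2] w 13.3 F [-8.7  7.4  3.9] j [ 0.38  0.16 -0.83  0.78 -0.53 -2.07]
turn [  8.85  -1.46 -14.77] or half-turned [-43.94  38.14 152.76]
shift [-1.1 -0.6 -2.8]
beta 0.35
t 10.45 tcp [514.7 -32.6 153.2] w 13.3 F [-8.7  7.4  3.9] j [ 0.38  0.16 -0.83  0.78 -0.53 -2.07]
turn [ 13.36  -2.3  -22.05] or half-turned [-40.03  33.37 146.25]
shift [-1.2  0.2 -2.9]
beta 0.2
t 10.45 tcp [514.7 -32.6 153.2] w 13.3 F [-8.7  7.4  3.9] j [ 0.38  0.16 -0.83  0.78 -0.53 -2.07]
turn [ 17.86  -3.14 -29.32] or half-turned [-36.24  28.79 139.59]
shift [-1.3  1.1 -3.1]
beta 0.05
t 10.45 tcp [514.7 -32.6 153.2] w 13.3 F [-8.7  7.4  3.9] j [ 0.38  0.16 -0.83  0.78 -0.53 -2.07]
turn [ 22.36  -3.98 -36.59] or half-turned [-32.55  24.4  132.8 ]
shift [-1.2  1.9 -3.1]
```

>>> arm_command([
  [[4.2,-0.7,-7],[-0.4,0.2,-0.8],1],
  [[8.5,-1.5,-14],[-0.8,0.7,-1.2],1],
  [[12.8,-2.3,-21],[-0.9,1.4,-1.5],1],
  [[17.1,-3.1,-28],[-1,2.2,-1.7],1],
  [[21.4,-3.9,-35],[-0.9,2.9,-1.8],1],
])

```text
clock: 10.95
position: [514.1, -30.6, 152.8]
ee_rot: [0.021, 0.609, -0.062, 0.791]
contact_force: [4.6, -13.0, 0.3]
gripper_width: 12.8
```

```bash
python3 kk.py .05 -.1 -.25 -.4 -.5 -.6
```

```text
beta now 0.078 axial torque 1.14 [-3.75 -0.78 -0.87]
beta 0.05
t 10.95 tcp [514.1 -30.6 152.8] w 12.8 F [  4.6 -13.    0.3] j [ 0.34  0.16 -0.66  0.29 -0.55 -2.26]
turn [ 0.93 -0.04 -1.28] or half-turned [-44.7   12.1  172.41]
shift [-0.6 -0.2 -2.7]
beta -0.1
t 10.95 tcp [514.1 -30.6 152.8] w 12.8 F [  4.6 -13.    0.3] j [ 0.34  0.16 -0.66  0.29 -0.55 -2.26]
turn [ 5.42 -0.91 -8.56] or half-turned [-43.09   7.8  164.59]
shift [-0.4  0.7 -2.7]
beta -0.25
t 10.95 tcp [514.1 -30.6 152.8] w 12.8 F [  4.6 -13.    0.3] j [ 0.34  0.16 -0.66  0.29 -0.55 -2.26]
turn [  9.91  -1.77 -15.84] or half-turned [-41.41   3.81 156.68]
shift [-0.2  1.5 -2.6]
beta -0.4
t 10.95 tcp [514.1 -30.6 152.8] w 12.8 F [  4.6 -13.    0.3] j [ 0.34  0.16 -0.66  0.29 -0.55 -2.26]
turn [ 14.4   -2.64 -23.11] or half-turned [-3.969e+01  1.100e-01  1.487e+02]
shift [ 0.2  2.2 -2.4]
beta -0.5
t 10.95 tcp [514.1 -30.6 152.8] w 12.8 F [  4.6 -13.    0.3] j [ 0.34  0.16 -0.66  0.29 -0.55 -2.26]
turn [ 17.39  -3.21 -27.96] or half-turned [-38.51  -2.21 143.35]
shift [ 0.5  2.7 -2.3]
beta -0.6
t 10.95 tcp [514.1 -30.6 152.8] w 12.8 F [  4.6 -13.    0.3] j [ 0.34  0.16 -0.66  0.29 -0.55 -2.26]
turn [ 20.39  -3.79 -32.82] or half-turned [-37.32  -4.42 137.97]
shift [ 0.9  3.1 -2.1]
```

>>> arm_command([
  [[4,-0.7,-6.6],[-0.5,-0.3,-0.5],1],
  [[8,-1.5,-13.2],[-0.4,0.2,-0.7],1],
  [[12,-2.2,-19.8],[-0.2,0.8,-0.8],1],
  [[16,-2.9,-26.4],[0.2,1.4,-0.8],1],
  [[20,-3.7,-32.8],[0.6,1.9,-0.8],1],
])

```text
clock: 11.45
position: [514.7, -29.4, 153.0]
ee_rot: [0.329, 0.554, -0.176, 0.744]
contact_force: [-0.9, -7.9, 1.1]
gripper_width: 13.5
```

```bash
python3 kk.py -.6 -.7 -.8 -.9 -1
```

```text
beta now -0.6 axial torque 0.85 [-2.55  0.69 -0.65]
beta -0.6
t 11.45 tcp [514.7 -29.4 153. ] w 13.5 F [-0.9 -7.9  1.1] j [ 0.25  0.14 -0.59 -0.04 -0.49 -2.53]
turn [ 0.26 -0.13  0.16] or half-turned [  58.62   18.88 -169.06]
shift [ 0.2  1.9 -2.3]
beta -0.7
t 11.45 tcp [514.7 -29.4 153. ] w 13.5 F [-0.9 -7.9  1.1] j [ 0.25  0.14 -0.59 -0.04 -0.49 -2.53]
turn [ 3.25 -0.72 -4.7 ] or half-turned [-58.47 -20.19 163.28]
shift [ 0.6  2.2 -2.2]
beta -0.8
t 11.45 tcp [514.7 -29.4 153. ] w 13.5 F [-0.9 -7.9  1.1] j [ 0.25  0.14 -0.59 -0.04 -0.49 -2.53]
turn [ 6.23 -1.3  -9.56] or half-turned [-58.17 -21.37 157.36]
shift [ 1.   2.6 -2. ]
beta -0.9
t 11.45 tcp [514.7 -29.4 153. ] w 13.5 F [-0.9 -7.9  1.1] j [ 0.25  0.14 -0.59 -0.04 -0.49 -2.53]
turn [  9.21  -1.89 -14.41] or half-turned [-57.78 -22.45 151.46]
shift [ 1.4  2.9 -1.7]
beta -1.0
t 11.45 tcp [514.7 -29.4 153. ] w 13.5 F [-0.9 -7.9  1.1] j [ 0.25  0.14 -0.59 -0.04 -0.49 -2.53]
turn [ 12.19  -2.47 -19.27] or half-turned [-57.29 -23.42 145.58]
shift [ 1.9  3.1 -1.5]
```

>>> arm_command([
  [[3,-0.6,-4.8],[0.3,0.2,0],1],
  [[6,-1.2,-9.6],[0.7,0.5,0.2],1],
  [[8,-1.6,-12.7],[1,0.7,0.3],1],
  [[9.5,-1.9,-15],[1.3,0.9,0.5],1],
  [[10.7,-2.2,-16.8],[1.5,1,0.6],1],
])

```text
clock: 11.95
position: [515.2, -28.9, 153.3]
ee_rot: [0.477, 0.5, -0.225, 0.687]
contact_force: [1.0, -6.4, -2.7]
gripper_width: 12.8
```

```bash
python3 kk.py -1 -1.1
python3 - <<'E'
from h import *
from scipy.optimize import least_squares
im,d,P,C=cam('top'); np.savez('top2',im=im,P=P)
gc=g-2.1*ex+1.9*ey; L=(P-gc)@np.c_[ex,ey,n]; r=np.hypot(L[...,0],L[...,1])
m=(im.min(2)>140)&(abs(L[...,2]+32)<6)&(r<112)&(r>40); B=L[m]; print('arms',len(B))
a=np.arctan2(B[:,1],B[:,0])%(np.pi/2); print(np.histogram(a,20)[0])
z=np.exp(4j*a).mean(); print('spider mod',(np.angle(z)/4)%(np.pi/2),abs(z))
E
```

```text
beta now -0.948 axial torque 1.23 [-2.48  1.1  -0.21]
beta -1.0
t 11.95 tcp [515.2 -28.9 153.3] w 12.8 F [ 1.  -6.4 -2.7] j [ 0.2   0.13 -0.58 -0.21 -0.43 -2.67]
turn [ 1.54 -0.35 -2.49] or half-turned [-71.88 -30.38 159.09]
shift [ 1.3  2.7 -1.9]
beta -1.1
t 11.95 tcp [515.2 -28.9 153.3] w 12.8 F [ 1.  -6.4 -2.7] j [ 0.2   0.13 -0.58 -0.21 -0.43 -2.67]
turn [ 4.53 -0.92 -7.35] or half-turned [-71.64 -30.57 153.04]
shift [ 1.8  2.9 -1.6]
arms 335
[14 37 89 83 77 31  3  0  0  0  0  0  0  0  0  0  0  0  0  1]
spider mod 0.261158692260409 0.9183802754718803
```

>>> arm_command([
  [[1,-0.2,-1.6],[0.2,0.1,0],1],
  [[2,-0.4,-3.2],[0.4,0.2,0.1],1],
  [[3,-0.6,-4.9],[0.6,0.3,0.2],1],
  [[3,-0.6,-4.9],[0.6,0.3,0.2],1],
  [[3,-0.6,-4.9],[0.6,0.3,0.2],1],
])

```text
clock: 12.5
position: [515.2, -28.3, 153.4]
ee_rot: [0.517, 0.482, -0.238, 0.667]
contact_force: [-0.9, -0.7, 1.5]
gripper_width: 12.8
```

```bash
python3 kk.py -1
python3 - <<'E'
from h import *
im,d,P,C=cam('top'); 
gc=g-2.1*ex+1.9*ey; L=(P-gc)@np.c_[ex,ey,n]; r=np.hypot(L[...,0],L[...,1])
m=(im.min(2)>140)&(abs(L[...,2]+32)<6)&(r<112)&(r>40); B=L[m]
a=np.arctan2(B[:,1],B[:,0])%(np.pi/2)
z=np.exp(4j*a).mean(); print('spider mod',(np.angle(z)/4)%(np.pi/2),abs(z))
E
```

```text
beta now -1.048 axial torque 2.07 [-1.44  1.84  1.34]
beta -1.0
t 12.5 tcp [515.2 -28.3 153.4] w 12.8 F [-0.9 -0.7  1.5] j [ 0.19  0.13 -0.58 -0.24 -0.41 -2.72]
turn [-1.45  0.19  2.33] or half-turned [  74.     31.48 -158.08]
shift [ 1.4  2.1 -1.9]
spider mod 0.23832124217153342 0.9197326309491021
```

Run:
```python
from kin import *
print(-readout.read_state()['clock'], knob(-1.05,half=1)[1][:,0].round(3))
# block regrasp pose options in pocket: tool y=±ey, lean d toward vertical
pr=g+92*ey-77*n-1.2*ex+1.4*ey
for d in (.25,.35):
    Q=R.from_rotvec(d*ey).as_matrix(); 
    if (Q@-n)[2]>-n[2]: Q=Q.T
    ax=-Q@n
    for s in (1,-1):
        for b in (0,80):
            p=pr+75*n+(19)*ax+b*n; print(d,s,b,full(p,rot(ax,s*ey)))
            if b==80: go(p,rot(ax,s*ey))
```

```text
-12.55 [ 0.424  0.18  -0.888]
0.25 1 0 [ 0.5   0.19 -0.69  0.43 -0.48 -2.62]
0.25 1 80 [ 0.58  0.04 -0.64  0.34 -0.68 -2.58]
t 12.55 tcp [515.2 -28.4 153.4] w 13.1 F [-3.1 -0.4  0.2] j [ 0.19  0.13 -0.58 -0.24 -0.41 -2.72]
turn [-33.05   3.59  50.09] or half-turned [  36.87   12.25 -116.08]
shift [-23.2  95.7  61.3]
0.25 -1 0 [ 0.5   0.19 -0.69  0.43 -0.48  0.52]
0.25 -1 80 [ 0.58  0.04 -0.64  0.34 -0.68  0.56]
t 12.55 tcp [515.2 -28.4 153.4] w 13.1 F [-3.1 -0.4  0.2] j [ 0.19  0.13 -0.58 -0.24 -0.41 -2.72]
turn [  36.87   12.25 -116.08] or half-turned [-33.05   3.59  50.09]
shift [-23.2  95.7  61.3]
0.35 1 0 [ 0.48  0.23 -0.56  0.22 -0.63 -2.41]
0.35 1 80 [ 0.55  0.08 -0.53  0.19 -0.81 -2.43]
t 12.55 tcp [515.2 -28.4 153.4] w 13.1 F [-3.1 -0.4  0.2] j [ 0.19  0.13 -0.58 -0.24 -0.41 -2.72]
turn [-29.57   8.21  51.69] or half-turned [  31.86   16.68 -118.01]
shift [-25.   96.   60.8]
0.35 -1 0 [ 0.48  0.23 -0.56  0.22 -0.63  0.73]
0.35 -1 80 [ 0.55  0.08 -0.53  0.19 -0.81  0.71]
t 12.55 tcp [515.2 -28.4 153.4] w 13.1 F [-3.1 -0.4  0.2] j [ 0.19  0.13 -0.58 -0.24 -0.41 -2.72]
turn [  31.86   16.68 -118.01] or half-turned [-29.57   8.21  51.69]
shift [-25.   96.   60.8]
```

>>> arm_command([
  [[0,0,0],[0,0,0],0.7],
  [[0,0,0],[0,0,0],0.4],
  [[0,0,0],[0,0,0],0.4],
  [[0,0,0],[-2,-1,5],0.4],
  [[0,0,0],[-8,-4,17],0.4],
])

```text
clock: 13.05
position: [507.0, -32.4, 170.3]
ee_rot: [0.517, 0.482, -0.239, 0.666]
contact_force: [0.2, 0.3, 0.8]
gripper_width: 51.1
```

```bash
cat > bl.py <<'E'
from kin import *
import sys
pr=g+92*ey-77*n-1.2*ex+1.4*ey
d=.25; Q=R.from_rotvec(d*ey).as_matrix()
if (Q@-n)[2]>-n[2]: Q=Q.T
ax=-Q@n; MB=rot(ax,ey)
if __name__=='__main__':
    for b in map(float,sys.argv[1:]): go(pr+(75+b)*n+19*ax,MB)
E
python3 bl.py 80
```

```text
t 13.05 tcp [507.  -32.4 170.3] w 51.1 F [0.2 0.3 0.8] j [ 0.19  0.09 -0.58 -0.23 -0.45 -2.74]
turn [-33.03   3.51  50.17] or half-turned [  36.76   12.2  -116.05]
shift [-15.   99.7  44.5]
```

>>> arm_command([
  [[0,0,0],[-10,-4,21],0.4],
  [[0,0,0],[-20,-8,42],0.4],
  [[-4.5,0.6,7],[-24,0,56],0.4],
  [[-9,1.2,14],[-28,10,66],0.4],
  [[-13.5,1.6,20.5],[-28,24,70],0.4],
])

```text
clock: 13.55
position: [479.2, -8.8, 243.4]
ee_rot: [0.337, 0.542, -0.177, 0.749]
contact_force: [-0.4, -0.5, -0.5]
gripper_width: 51.5
```

```bash
python3 bl.py 80
```

```text
t 13.55 tcp [479.2  -8.8 243.4] w 51.5 F [-0.4 -0.5 -0.5] j [ 0.33 -0.05 -0.56  0.03 -0.68 -2.68]
turn [-19.44   2.2   29.54] or half-turned [  44.11    4.35 -139.07]
shift [ 12.8  76.1 -28.6]
```

>>> arm_command([
  [[-4.6,0.5,7],[3,19,0],0.4],
  [[-9.2,1,14],[6,38,0],0.4],
  [[-14,1.6,21],[9,57,-5],0.4],
  [[-19.4,2.2,29.5],[13,76,-15],0.4],
  [[-19.4,2.2,29.5],[13,76,-28],0.4],
])

```text
clock: 14.05
position: [493.3, 69.5, 217.0]
ee_rot: [0.054, 0.585, -0.074, 0.806]
contact_force: [0.2, 0.4, 0.3]
gripper_width: 51.5
```

Run:
```python
from bl import *
im,d,P,C=cam('wrist'); np.savez('w7',im=im,P=P); cv2.imwrite('pics/w7.png',cv2.resize(im,(640,480)))
s=readout.read_state()
pt=g+92*ey-77*n -2.6*ex+1.7*ey
L=(P-pt)@np.c_[ex,ey,n]; h=cv2.cvtColor(im,cv2.COLOR_BGR2HSV).astype(int)
m=(h[...,1]>70)&(h[...,0]<25)&(np.abs(L[...,:2]).max(-1)<32)&(abs(L[...,2]-90)<4); print(m.sum(),cv2.minAreaRect(L[m][:,:2].astype(np.float32)),np.median(L[m],0))
gc=g-2.1*ex+1.9*ey; L=(P-gc)@np.c_[ex,ey,n]; r=np.hypot(L[...,0],L[...,1])
m=(im.min(2)>110)&(abs(L[...,2]+32)<5)&(r<112)&(r>40); a=np.arctan2(L[m][:,1],L[m][:,0]); z=np.exp(4j*a).mean(); sp=(np.angle(z)/4)%(np.pi/2)
m=(im.max(2)<75)&(r<30)&(abs(L[...,2]-11)<5); V=L[m][:,:2]; e=np.linalg.svd(V-V.mean(0))[2][0]; be=np.arctan(e[1]/e[0]); print('spider',sp,'bar',be,'knob',sp-be, len(V))
go(pr+(75)*n+19*ax,MB); go(pr+75*n+80*n+19*ax,MB)
```

```text
1571 ((-5.880683898925781, 0.49213123321533203), (23.444860458374023, 32.796966552734375), 0.02061980590224266) [-5.93527443  0.52612502 90.74883307]
spider 0.3571253273261452 bar -0.81540564952006 knob 1.1725309768462053 1161
t 14.1 tcp [491.1  67.7 213.8] w 51.4 F [-0.6  0.4 -1.7] j [ 0.58  0.04 -0.65  0.34 -0.69 -2.58]
turn [ 0.08 -0.12 -0.11] or half-turned [-53.73  10.35 171.34]
shift [ 42.7  -8.4 -66.8]
t 14.1 tcp [491.1  67.7 213.8] w 51.4 F [-0.6  0.4 -1.7] j [ 0.58  0.04 -0.65  0.34 -0.69 -2.58]
turn [ 0.08 -0.12 -0.11] or half-turned [-53.73  10.35 171.34]
shift [ 0.9 -0.4  1. ]
```

View pics/w7.png

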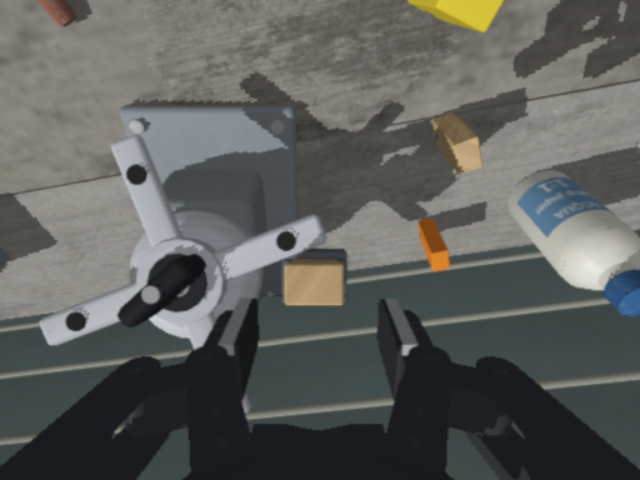

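>>> arm_command([
  [[0,0,0],[10,-2,-18],0.4],
  [[0,0,0],[20,-4,-36],0.4],
  [[0,0,0],[31,-6,-53],0.4],
  [[0,0,0],[40,-8,-67],0.4],
  [[0,0,0],[40,-8,-67],0.4],
])

```text
clock: 14.6
position: [530.8, 58.4, 146.0]
ee_rot: [0.055, 0.588, -0.077, 0.803]
contact_force: [-1.3, -0.1, -0.6]
gripper_width: 51.1
```

>>> arm_command([
  [[0,0,0],[0,0,0],0.7],
  [[0,0,0],[0,0,0],1],
  [[0,0,0],[0,0,0],1],
  [[0,0,0],[0,0,0],1],
  [[0,0,0],[0,0,0],1],
])

```text
clock: 15.1
position: [531.0, 58.5, 147.1]
ee_rot: [0.055, 0.588, -0.077, 0.803]
contact_force: [-2.2, -0.6, 4.9]
gripper_width: 33.1
```

>>> arm_command([
  [[0,0,0],[-3,0.5,5],1],
  [[0,0,0],[-8,1.5,13],1],
  [[0,0,0],[-14,2.7,23],1],
  [[0,0,0],[-25,5,40],1],
  [[0,0,0],[-38,7,62],1],
])

```text
clock: 15.6
position: [491.7, 65.3, 208.9]
ee_rot: [0.054, 0.589, -0.078, 0.803]
contact_force: [0.3, 0.6, -0.5]
gripper_width: 33.4
```

Run:
```python
from bl import *
E=R.from_rotvec(.56*np.array([0,1,0])).as_matrix()
# upright block: rotate held frame so that n->z
A=R.align_vectors([[0,0,1],ey],[n,ey])[0].as_matrix()
MP=A@MB; print(MP[:,0]); c=np.array([440,250,75.])
for z in (100,0): 
    p=c+[0,0,z]+19*MP[:,0]; print(full(p,MP)); go(p,MP)
```

```text
[-0.24302175  0.04635888 -0.96891242]
[ 0.72  0.35 -0.19 -0.21 -1.19 -2.38]
t 15.6 tcp [491.7  65.3 208.9] w 33.4 F [ 0.3  0.6 -0.5] j [ 0.58  0.05 -0.66  0.35 -0.68 -2.59]
turn [ 6.200e+00  3.122e+01 -1.000e-02] or half-turned [   4.84   -1.3  -179.88]
shift [-56.3 185.6 -52.3]
[ 0.72  0.47 -0.29 -0.24 -0.98 -2.33]
t 15.6 tcp [491.7  65.3 208.9] w 33.4 F [ 0.3  0.6 -0.5] j [ 0.58  0.05 -0.66  0.35 -0.68 -2.59]
turn [ 6.200e+00  3.122e+01 -1.000e-02] or half-turned [   4.84   -1.3  -179.88]
shift [ -56.3  185.6 -152.3]
```

>>> arm_command([
  [[0,0,0],[-8,10,15],1],
  [[1.5,7.8,0],[-20,45,20],1],
  [[3,15.6,0],[-32,90,15],1],
  [[4.6,23.4,0],[-44,135,0],1],
  [[6.2,31.2,0],[-56,175,-25],1],
])

```text
clock: 16.1
position: [436.0, 244.1, 186.5]
ee_rot: [0.075, 0.786, -0.054, 0.611]
contact_force: [1.3, -0.4, -0.4]
gripper_width: 33.0
```

```bash
cat > pl.py <<'E'
from bl import *
A=R.align_vectors([[0,0,1],ey],[n,ey])[0].as_matrix(); MP=A@MB
s=readout.read_state(); im,d,P,C=cam('wrist'); Rt=R.from_quat(s['ee_rot']).as_matrix()
L=(P-s['position'])@Rt; h=cv2.cvtColor(im,cv2.COLOR_BGR2HSV).astype(int)
m=(h[...,1]>70)&(h[...,0]<25)&(abs(L[...,1])<20)&(abs(L[...,2])<50)&(L[...,0]>-50)&(L[...,0]<70)
B=P[m]; print(len(B),'z range',np.percentile(B[:,2],[1,99]).round(1),np.percentile(B,50,axis=0).round(1))
t=B[B[:,2]>np.percentile(B[:,2],99)-6]; c=t.mean(0); nn=np.linalg.svd(t-c)[2][2]; print('top normal',nn.round(3),c.round(1),len(t))
f=B[B[:,2]<np.percentile(B[:,2],99)-10]; c=f.mean(0); nn=np.linalg.svd(f-c)[2][2]; print('front normal',nn.round(3),len(f),f[:,2].min().round(1))
go(np.array([440,250,75.])+19*MP[:,0],MP)
E
python3 pl.py
```

```text
4999 z range [154.3 221. ] [432.7 244.8 219. ]
top normal [-0.087 -0.003  0.996] [435.  244.5 219.1] 4198
front normal [-0.981  0.18  -0.071] 719 145.1
t 16.15 tcp [435.4 247.5 177. ] w 33.0 F [ 5.6  5.7 -9.5] j [ 0.71  0.33 -0.16 -0.22 -1.25 -2.38]
turn [-0.07 -0.92 -0.08] or half-turned [ 45.13  -8.42 173.99]
shift [  -0.     3.4 -120.4]
```

>>> arm_command([
  [[0,1.5,0],[0,1,-15],1],
  [[0,3,0],[0,2,-30],1],
  [[0,4.5,0],[0,3,-45],1],
  [[0,4.5,0],[0,3,-60],1],
  [[0,4.5,0],[0,3,-60],1],
])

```text
clock: 16.65
position: [433.9, 249.4, 115.4]
ee_rot: [0.071, 0.815, -0.062, 0.571]
contact_force: [-1.1, -0.6, -0.9]
gripper_width: 32.8
```

```bash
python3 pl.py
```

```text
5026 z range [ 77.  149.6] [433.8 250.4 147.8]
top normal [0.006 0.008 1.   ] [436.1 250.  148. ] 4212
front normal [-0.938 -0.185  0.293] 720 66.9
t 16.7 tcp [434.6 249.8 116.7] w 33.1 F [ 0.6 -0.6  0. ] j [ 0.68  0.44 -0.17 -0.27 -1.22 -2.32]
turn [-0.01 -5.52 -0.07] or half-turned [ -52.04    8.31 -171.92]
shift [  0.8   1.1 -60.1]
```

>>> arm_command([
  [[0,0,0],[0,0,-15],1],
  [[0,0,0],[0,0,-30],1],
  [[0,0,0],[0,0,-43],1],
  [[0,0,0],[0,0,-53],1],
  [[0,0,0],[0,0,-55],1],
])

```text
clock: 17.2
position: [434.0, 249.3, 60.5]
ee_rot: [0.071, 0.815, -0.061, 0.571]
contact_force: [0.1, 0.4, -0.9]
gripper_width: 33.4
```

>>> arm_command([
  [[0,0,0],[0,0,-1],1],
  [[0,0,0],[0,0,-2],1],
  [[0,0,0],[0,0,-3],1],
  [[0,0,0],[0,0,-3],1],
  [[0,0,0],[0,0,-3],1],
])

```text
clock: 17.7
position: [434.1, 249.4, 57.8]
ee_rot: [0.071, 0.815, -0.061, 0.572]
contact_force: [-0.7, -0.3, -0.3]
gripper_width: 32.9
```

```bash
python3 pl.py
```

```text
5327 z range [18.7 91.9] [433.2 251.2  90.1]
top normal [0.007 0.006 1.   ] [436.3 250.1  90.3] 4206
front normal [-0.139 -0.99  -0.013] 1025 6.7
t 17.75 tcp [434.1 249.4  57.8] w 33.0 F [-0.1 -0.4 -1.4] j [ 0.68  0.52 -0.21 -0.28 -1.1  -2.28]
turn [ 0.05 -5.6  -0.06] or half-turned [ -52.15    8.23 -171.86]
shift [ 1.3  1.4 -1.2]
```

Top at 90.3: on the bench. Release and retreat along the tool axis.

>>> arm_command([
  [[0,0,0],[0,0,-0.5],0.8],
  [[0,0,0],[0,0,0],0.4],
  [[0,0,0],[0,0,0],0.4],
  [[0,0,0],[2,0,6],0.4],
  [[0,0,0],[6,-1,18],0.4],
])

```text
clock: 18.25
position: [439.7, 248.1, 75.8]
ee_rot: [0.07, 0.816, -0.062, 0.571]
contact_force: [0.3, -0.6, -0.2]
gripper_width: 51.3
```

>>> arm_command([
  [[0,0,0],[8,-2,24],0.4],
  [[0,0,0],[16,-3,48],0.4],
  [[0,-2,0],[20,-10,90],0.4],
  [[0,-6,0],[20,-30,135],0.4],
  [[0,-12,0],[15,-60,175],0.4],
])

```text
clock: 18.75
position: [457.0, 188.5, 253.5]
ee_rot: [0.077, 0.749, -0.054, 0.656]
contact_force: [-0.4, -0.3, 0.7]
gripper_width: 51.1
```

Run:
```python
from kin import *
im,d,P,C=cam('top')
m=(P[...,2]>80)&(P[...,2]<100)&(np.hypot(P[...,0]-436,P[...,1]-250)<35); print('block',m.sum(),np.median(P[m],0),cv2.minAreaRect(P[m][:,:2].astype(np.float32)))
v,u=slice(165,195),slice(362,395); I=im[v,u]; Q=P[v,u]
k=(I.max(2)<70)&(Q[...,2]>70)&(Q[...,2]<110); print('button',k.sum(),np.median(Q[k],0),Q[k].min(0),Q[k].max(0))
bx=(abs(Q[...,2]-70)<4); print('box',bx.sum(),cv2.minAreaRect(Q[bx][:,:2].astype(np.float32)))
for z in np.arange(60,110,4): print(z,((Q[...,2]>=z)&(Q[...,2]<z+4)).sum(),end=' ')
bt=(Q[...,2]>76)&(Q[...,2]<100)&(np.hypot(Q[...,0]-521,Q[...,1]+327)<60); print(Q[bt].mean(0),cv2.minEnclosingCircle(Q[bt][:,:2].astype(np.float32)))
cv2.imwrite('pics/bt.png',cv2.resize(im[150:210,350:450],(800,480)))
go([510,-330,200])
```

```text
block 99 [436.31249735 248.29859359  89.81291132] ((435.4932556152344, 249.18637084960938), (34.155609130859375, 23.57718276977539), 80.59466552734375)
button 100 [ 529.44621734 -323.07289534   81.43314499] [ 479.02046144 -364.8640916    70.31565846] [ 554.40539642 -297.38766853  104.42318798]
box 300 ((536.1614990234375, -334.0557861328125), (69.14415740966797, 69.76676177978516), 9.207488059997559)
60 13 64 82 68 187 72 70 76 24 80 60 84 21 88 33 92 33 96 2 100 1 104 3 108 0 [ 534.34752462 -333.1601726    85.78648487] ((517.3157958984375, -337.0804138183594), 44.9005012512207)
t 18.8 tcp [455.8 184.8 262.4] w 50.9 F [-4.7 -3.1  3.6] j [ 0.65  0.18 -0.16 -0.11 -1.29 -2.37]
shift [  54.2 -514.8  -62.4]
```

```bash
cat > bt.py <<'E'
from kin import *
s=readout.read_state(); M=R.from_quat(s['ee_rot']).as_matrix(); y=M[:,1]*[1,1,0]; y/=np.linalg.norm(y)
go([536.1,-334,115],rot(dn,y))
E
python3 bt.py
```

```text
t 18.8 tcp [455.8 184.8 262.4] w 50.9 F [-4.7 -3.1  3.6] j [ 0.65  0.18 -0.16 -0.11 -1.29 -2.37]
turn [-2.85 -6.55 -0.1 ] or half-turned [ 10.28  -4.48 179.55]
shift [  80.3 -518.8 -147.4]
```

>>> arm_command([
  [[0,-2,0],[0,-30,15],1],
  [[0,-4,0],[0,-75,25],1],
  [[0,-6,0],[0,-122,30],1],
  [[0,-8,0],[0,-170,30],1],
  [[0,-8,0],[4,-218,30],1],
])

```text
clock: 19.3
position: [458.4, -35.0, 294.4]
ee_rot: [0.082, 0.695, -0.045, 0.712]
contact_force: [1.6, 0.4, 0.9]
gripper_width: -0.1
```

>>> arm_command([
  [[0,0,0],[14,-47,0],1],
  [[0,0,0],[28,-94,0],1],
  [[0,0,0],[42,-141,0],1],
  [[0,0,0],[56,-188,0],1],
  [[0,0,0],[70,-235,0],1],
])

```text
clock: 19.8
position: [528.5, -272.4, 295.6]
ee_rot: [0.082, 0.695, -0.045, 0.713]
contact_force: [1.1, 1.1, 0.1]
gripper_width: 0.1
```

```bash
python3 bt.py
```

```text
t 19.8 tcp [ 528.5 -272.4  295.6] w 0.1 F [1.1 1.1 0.1] j [-0.23  0.29  0.06 -0.06 -1.32 -1.5 ]
turn [-2.86  1.71  0.03] or half-turned [   2.69    4.49 -179.89]
shift [   7.6  -61.6 -180.6]
```

>>> arm_command([
  [[-1,0.5,0],[2,-16,-20],1],
  [[-2,1,0],[4,-32,-45],1],
  [[-2.9,1.7,0],[7.6,-50,-70],1],
  [[-2.9,1.7,0],[7.6,-61.6,-95],1],
  [[-2.9,1.7,0],[7.6,-61.6,-95],1],
])

```text
clock: 20.3
position: [533.8, -334.2, 196.8]
ee_rot: [0.065, 0.707, -0.064, 0.702]
contact_force: [-0.6, 0.1, 0.3]
gripper_width: -0.3
```

```bash
python3 - <<'E'
from kin import *
im,d,P,C=cam('wrist'); cv2.imwrite('pics/w8.png',cv2.resize(im,(640,480)))
near=np.hypot(P[...,0]-536,P[...,1]+334)<60
b=near&(abs(P[...,2]-70)<4); print('box',b.sum(),cv2.minAreaRect(P[b][:,:2].astype(np.float32)))
k=near&(P[...,2]>76)&(P[...,2]<130)&(np.hypot(P[...,0]-536,P[...,1]+334)<25); z=np.percentile(P[k][:,2],80); t=P[k&(abs(P[...,2]-z)<2)]; print('btn',k.sum(),z,len(t),t.mean(0),cv2.minEnclosingCircle(t[:,:2].astype(np.float32)))
E
python3 bt.py
```

```text
box 3112 ((525.3660278320312, -336.2875671386719), (90.42655944824219, 69.50543212890625), 9.667442321777344)
btn 1678 91.9503218563261 675 [ 535.06616675 -334.33592286   91.93652849] ((535.4422607421875, -334.45855712890625), 13.760334968566895)
t 20.35 tcp [ 535.1 -334.3  199.4] w 0.0 F [ 1.  -0.2  0.9] j [-0.3   0.42 -0.02  0.   -1.13 -1.45]
turn [-0.03 -0.19  0.  ] or half-turned [-3.0e-01  4.0e-02 -1.8e+02]
shift [  1.    0.3 -84.4]
```

View pics/w8.png

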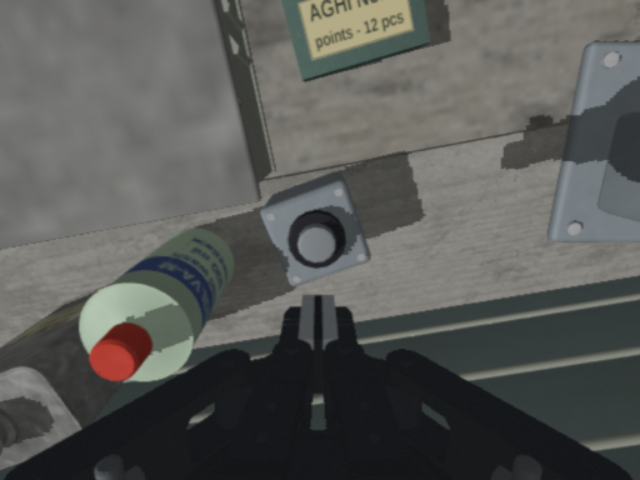

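>>> arm_command([
  [[0,0,0],[0.5,0,-25],1],
  [[0,0,0],[0.5,0,-50],1],
  [[0,0,0],[0.5,0,-75],1],
  [[0,0,0],[0.5,0,-95],1],
  [[0,0,0],[0.5,0,-100],1],
])

```text
clock: 20.85
position: [535.4, -333.6, 99.5]
ee_rot: [0.064, 0.706, -0.064, 0.703]
contact_force: [-0.5, 0.6, -0.1]
gripper_width: 0.2
```

```bash
python3 bt.py
```

```text
t 20.85 tcp [ 535.4 -333.6   99.5] w 0.2 F [-0.5  0.6 -0.1] j [-0.3   0.51 -0.14  0.   -0.92 -1.45]
turn [-0.05 -0.24 -0.  ] or half-turned [ 3.8e-01 -8.0e-02  1.8e+02]
shift [ 0.7 -0.4 15.5]
```

>>> arm_command([
  [[0,0,0],[0,0,-4],1],
  [[0,0,0],[0,0,-8],1],
  [[0,0,0],[0,0,-11],1],
  [[0,0,0],[0,0,-13],1],
  [[0,0,0],[0,0,-14],1],
])

```text
clock: 21.35
position: [536.6, -333.9, 86.8]
ee_rot: [0.063, 0.705, -0.064, 0.704]
contact_force: [2.0, 1.1, 4.1]
gripper_width: 0.3
```

>>> arm_command([
  [[0,0,0],[0,0,-2],1],
  [[0,0,0],[0,0,-3],1],
  [[0,0,0],[0,0,-4],1],
  [[0,0,0],[0,0,-4],1],
  [[0,0,0],[0,0,-4],1],
])

```text
clock: 21.85
position: [536.7, -333.9, 86.0]
ee_rot: [0.063, 0.704, -0.064, 0.704]
contact_force: [-3.6, 5.0, 14.6]
gripper_width: -0.1
```

Force 14.6 N, bottomed out. Release and retreat.

>>> arm_command([
  [[0,0,0],[0,0,8],1],
  [[0,0,0],[0,0,25],1],
  [[0,0,0],[0,0,60],1],
  [[0,0,0],[0,0,100],1],
  [[0,0,0],[0,0,130],1],
])

```text
clock: 22.35
position: [536.6, -334.3, 218.0]
ee_rot: [0.063, 0.704, -0.064, 0.704]
contact_force: [0.0, -0.8, 0.3]
gripper_width: 0.1
```

Run:
```python
from kin import *
im,d,P,C=cam('wrist'); r=np.hypot(P[...,0]-535.4,P[...,1]+334.5)<12; q=P[r&(P[...,2]>76)&(P[...,2]<110)]; print('btn top',np.percentile(q[:,2],80))
im,d,P,C=cam('top'); cv2.imwrite('pics/end.png',cv2.resize(im,(800,600)))
m=(P[...,2]>80)&(P[...,2]<100)&(np.hypot(P[...,0]-436,P[...,1]-250)<35); print('block',m.sum(),np.median(P[m],0))
gc=g-2.1*ex+1.9*ey; L=(P-gc)@np.c_[ex,ey,n]; rr=np.hypot(L[...,0],L[...,1])
m=(im.min(2)>140)&(abs(L[...,2]+32)<6)&(rr<112)&(rr>40); a=np.arctan2(L[m][:,1],L[m][:,0]); sp=(np.angle(np.exp(4j*a).mean())/4)%(np.pi/2)
m=(im.max(2)<70)&(rr<30)&(abs(L[...,2]-9)<8); V=L[m][:,:2]; e=np.linalg.svd(V-V.mean(0))[2][0]; be=np.arctan2(e[1],e[0]); print('spider',sp,'bar',be,'knob mod pi/2',(sp-be)%(np.pi/2),len(V))
go([0,0,0])
```

```text
btn top 92.67662004541214
block 99 [434.33057124 247.88718916  90.22430926]
spider 0.3555663694635162 bar 2.305998185229636 knob mod pi/2 1.1911608378236735 89
t 22.45 tcp [ 538.6 -335.3  221.3] w -0.7 F [1.1 0.1 0.7] j [-0.3   0.4   0.01  0.   -1.17 -1.45]
shift [-538.6  335.3 -221.3]
```

Everything checks out numerically: knob about 1.19 rad, block standing on the bench, button out. I'm handing in.

```bash
python3 -c "
from bench import arm
print(arm.job_done())"
```

```text
the job is handed in; nothing more can be done
None
```

The job is done and handed in after about 22 s of the 72 s; no verdict was reported.

**What I did**
- The spider already stood clear of the pocket, so I left it. I stood the stop block in the pocket and let go of it.
- I turned the knob clockwise, with an arm against the block, until the turning torque rose at the stop. I then set the block upright on the bench at about (435, 249) mm, roughly 290 mm from the spindle.
- I pressed the test button until it bottomed out (about 15 N) and released it.

**Last checks**
- **Knob:** about 1.19 rad by the top camera and 1.17 rad by the wrist camera earlier. Both match the 1.2 rad stop.
- **Block:** standing on the bench, its top at 90 mm, not touched by the gripper.
- **Button:** top back at 92.7 mm, against 92 mm before the press.
- **Gripper:** about 130 mm above the button, touching nothing.

**What disagreed or went unchecked**
- The arm could not point the tool fully along the 32° spindle at the pocket or the knob. I inserted the block tilted by about 0.1 rad, and gripped the knob and took the block out with the tool leaning 0.25–0.3 rad.
- After tightening, the block leaned about 4° in the pocket, with its top about 6 mm downhill. I estimate its middle was about 3 mm off, within the 11 mm allowed.
- The last overview picture was not shown because the 12-picture limit was reached. So I did not check the bystanders' final places by eye; the arm felt no unexpected contact.

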